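# Measure a sample block on two faces

## Task

Check the metal sample block on the dial gauge, first its blue end and then its orange face. Lay it flat on the gauge's steel base, orange face up, and press the blue end squarely and centrally against the brass anvil until the anvil is fully home. Then take it away, turn it, set it down standing on its blue end clear of the anvil and let go; take it again, stand it on the base on its blue end and press the orange face squarely and centrally against the anvil until that is fully home; leave it there holding the anvil in, without disturbing the other things on the desk.

Things in the scene. Friction and masses are not known exactly. Their poses are not given: they have to be found in the camera images.
- block: aluminium sample block, 90x50x44 mm along its own x, y, z, about 0.5 kg; origin at its centre. +x: blue end (blue face and a 12 mm blue band round the block), -x plain end; +z: face with a large orange field, -z plain. It starts flat on the desk, orange face up, blue end roughly away from the robot (within 0.6 rad). Grip it across y or z.
- blue_face (a point): centre of the block's blue end face, 45 mm along the block's +x from its centre
- orange_face (a point): centre of the block's orange face, 22 mm along the block's +z from its centre
- gauge: dial gauge, fixed to the desk; its place and yaw vary. Origin on the desk surface under the rest position of the anvil's front face; z up, +x is the direction in which the anvil is pressed (away from the robot, within 0.3 rad). Flat steel base 10 mm thick, from x = -125 to +90 mm and 130 mm wide (y = -65 to 65).
- dial (a point): centre of the dial, 50 mm behind the anvil's rest position (gauge x) and 155 mm above the desk, on a column 60 mm wide and 195 mm high that stands behind it; below it, from gauge x = 32 mm, a housing 76 mm wide and 66 mm high. A gripper leaning over the gauge has no room there.
- anvil_face (a point): centre of the front face of the brass anvil, 46 mm wide (y) and 30 mm high, 32 mm above the desk; moves with the anvil. The face looks along the gauge's -x.
- anvil (a joint): travel of the anvil along the gauge's +x: 0 at rest, 0.008 m fully home against a hard stop. A weak spring (0.3 N at rest to 0.8 N home) returns it; the standing block's own weight and friction hold it in.
- mug: white mug, 78 mm across, 97 mm high, handle to one side; origin under its centre. A bystander.
- case: red plastic case, 86x124x57 mm; origin under its centre. A bystander.
- tape: roll of blue tape lying flat, 74 mm across, 25 mm high; origin under its centre. A bystander.
- tin: round grey tin, 66 mm across, 24 mm high; origin under its centre. A bystander.
Things that resemble listed ones, but are neither listed nor needed, are in the scene too. There is more than one size of the block; the job needs the larger.

How it is judged:
By the outcome, as a careful person would: the job done as asked, in the order asked, and still so for the second after the job is handed in, with the robot touching nothing.
It also fails if it takes over 72 s, if anything falls off the work surface, if the arm or the gripper's body presses on something with over 40 N, if the wrist force passes 120 N, or if a joint passes its speed limit or range.

## Robot

A 6-joint arm with a two-finger parallel gripper is mounted at the origin on a cart in front of the work surface, level with it; the furniture and walls round the work are solid. World frame = base frame: x ahead of the robot, y to its left, z up, the work surface at z = 0. Lengths are in m, angles in rad, forces in N, time in s.
With the tool pointing down it reaches from about 0.35 to 0.975 m from the base axis. Payload 4.9 kg.
Tool frame: the origin (TCP) lies at the very end of the fingers, on their centre line; the grasp point (between the pads) lies 19 mm behind it (ctrl.grasp_offset is the distance from the TCP to the grasp point, in m); z points along the fingers, y is the line along which they close (so a half turn about z gives the same grasp; the last joint's range is limited). The gripper opens to 85 mm and grips with 20 to 120 N. Pads are 22 mm wide; open, the fingers measure 114 mm over their backs; the gripper's body (76 mm by 85 mm) begins 54 mm behind the grasp point. The pads swing forward as they close: fully open they stand 13 mm farther back than shut.
Start: joints at [1.12, 0.053, 1.613, -0, 1.476, -0.119], TCP at [0.204, 0.591, 0.231] pointing down, gripper open.
Joint ranges: [-3.01, 3.01], [-1.01, 2.22], [0.06, 2.58], [-1.02, 4.17], [0.09, 2.62], [-3.14, 3.14]. Speed limits (rad/s): [2.57, 2.57, 3.14, 3.14, 3.14, 3.14].

## Interface

Orientations are given as a rotation vector (axis times angle).
In Python, from station import ctrl, optics gives the robot as it stands.
- The arm moves only by the shell command python3 -m handwheel 'ROWS' [OPENING] [FORCE]. ROWS is JSON, a list of rows, each an object of numbers: "tx", "ty", "tz": the shift along the tool's x, y, z in mm; "roll": the turn about the tool's z in rad. A call has 1 to 12 rows; each row shifts and turns the commanded pose from where the row before left it, along the tool's axes as they then stand; what a row does not reach is not made up. A row lasts 1/12 s, in which the tool goes at most 41.7 mm and 7.16 degrees, less where a joint would pass 70% of its speed; a pose out of reach is approached as far as the arm can. A call with a gripper value outside its range is refused whole. OPENING is the finger opening in mm, from 0 to 85.4, set as the call begins (- or left out, the last holds). The fingers move at their own pace and stop on an object; FORCE is the grip in N (left out, the last holds). Time passes only in rows, so rows that do not move let the fingers close. It gives the time, the measured TCP pose, the force, the opening and the grip force at its end, in the units of the state.
- ctrl.get_obs(): the state, without advancing time (a new reading comes with each control period).
- optics.get_image(name): name is "side" or "top" or "wrist"; returns (picture, depth): 480x640x3 uint8, red, green, blue; 480x640 float32, m along the optical axis (not along the pixel's ray), 0 where there is no reading.
- optics.camera_params(name): a dict with "mtx" (3x3 intrinsics, pixels), "extrinsics" (4x4, takes a point from camera to world coordinates); the wrist camera has in their place "tool_from_camera" (4x4, takes a point from camera to tool coordinates, whose origin is the TCP and whose axes are the flange's). Camera axes: x right, y down, z forward; pixel columns grow to the right and rows downward; lengths in m; the calibration is good to about 2 mm. A picture is of the moment at which its call begins: read the wrist's pose just before it. camera_params takes no time and is no camera call.
- ctrl.finish_job(): hands the job in; it is judged then, once.
The state is a dict: "t": time; "q": joint angles; "dq": joint speeds; "effort": joint torques, N m; "tool_pos": TCP position; "tool_rot": TCP orientation; "contact_force": force on the tool from outside, world axes, zero at the start; "wrist_torque": the same for the moment, N m; "opening": finger opening in m; "grip_force": force on a finger pad.
Only numpy, scipy, OpenCV 4.12 (cv2) and the standard library are available. Lean on these libraries where they do the work, as an engineer would, in place of code of your own. Each camera call takes 0.05 s, during which the arm holds its last target. There are 200 camera calls.

## Working session

There is one attempt and no reset: what is moved stays moved. The work goes in short steps, Python scripts to look and compute and a shell command to move; the robot and the scene stay as the last step left them, time stands still between calls to the robot, and variables do not carry over. Pictures are saved under pics/ and viewed, at most 10 in all, crops included, and the job is handed in when it is done.

```bash
ls; mkdir -p pics
python3 - <<'E'
from station import ctrl, optics
import cv2,numpy as np
o=ctrl.get_obs();print(o,ctrl.grasp_offset)
for n in("top","side"):
    im,d=optics.get_image(n);cv2.imwrite(f"pics/{n}0.png",im[:,:,::-1]);np.save(f"pics/{n}0.npy",d)
    p=optics.camera_params(n);print(n,p)
print(optics.camera_params("wrist"))
E
```

```text
pics
{'t': 0.0, 'q': array([ 1.11999094e+00,  5.33634298e-02,  1.61429040e+00,  3.18937476e-05,
        1.47598216e+00, -1.18987760e-01]), 'dq': array([-0.00199153, -0.00163963, -0.00118517, -0.0006735 ,  0.00035704,
        0.0003108 ]), 'effort': array([ 9.17788602e-04, -3.93696356e+01, -3.70175171e+01, -2.69451175e-05,
        7.23664052e-03,  8.48979852e-06]), 'tool_pos': array([0.2033151 , 0.59035491, 0.23006109]), 'tool_rot': array([-5.18734648e-01, -3.09785569e+00,  3.06568415e-03]), 'contact_force': array([-0.69079389, -0.63433119,  0.06615881]), 'wrist_torque': array([-0.00634019,  0.03614351, -0.02853287]), 'grip_force': 0.0, 'opening': 0.08521880543628506} 0.0187
top {'mtx': array([[623.72989374,   0.        , 319.48140099],
       [  0.        , 623.72989374, 242.61016901],
       [  0.        ,   0.        ,   1.        ]]), 'extrinsics': array([[ 0.02718899, -0.98979266,  0.1398973 ,  0.40082386],
       [-0.99960162, -0.02798097, -0.00369699, -0.04032373],
       [ 0.00757372, -0.13974105, -0.99015912,  1.67306964],
       [ 0.        ,  0.        ,  0.        ,  1.   
[... 262 characters left out ...]
0.35581007, -0.36509089,  0.86029521, -0.92145877],
       [ 0.0064013 , -0.92146719, -0.38840345,  0.53199086],
       [ 0.        ,  0.        ,  0.        ,  1.        ]])}
{'mtx': array([[351.38829828,   0.        , 319.23258922],
       [  0.        , 351.38829828, 236.54318276],
       [  0.        ,   0.        ,   1.        ]]), 'tool_from_camera': array([[-1.09372459e-03, -9.46248594e-01, -3.23438404e-01,
         8.29567270e-02],
       [ 9.99998802e-01, -6.80521906e-04, -1.39062146e-03,
         2.99242779e-04],
       [ 1.09576668e-03, -3.23439537e-01,  9.46248205e-01,
        -1.43073960e-01],
       [ 0.00000000e+00,  0.00000000e+00,  0.00000000e+00,
         1.00000000e+00]])}
```

View pics/top0.png

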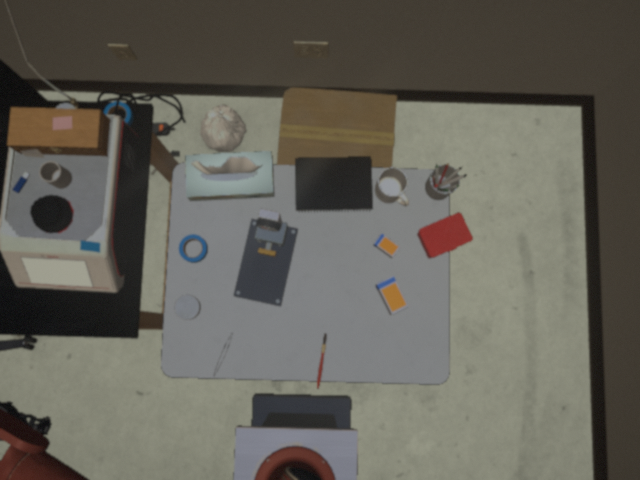

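View pics/side0.png

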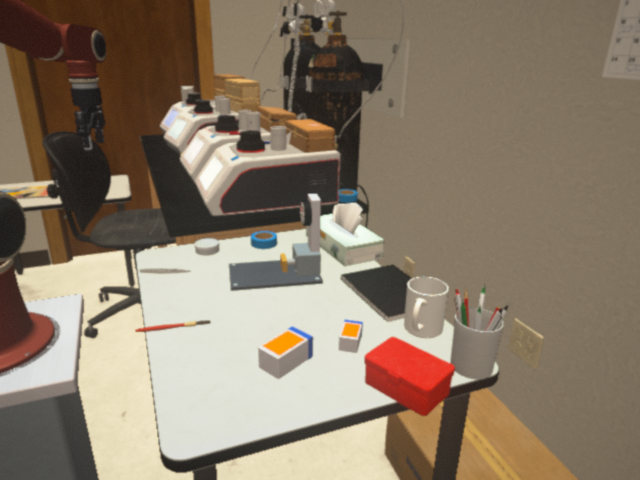

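The top view shows the large block near (391,296), with its blue end up-left. The gauge is at (267,255) with its anvil near (267,251), and the small lookalike block is at (386,245). Next I'll enlarge both.

Run:
```python
import cv2,numpy as np
im=cv2.imread("pics/top0.png")
a=cv2.resize(im[205:310,230:305],None,fx=5,fy=5,interpolation=cv2.INTER_CUBIC)
b=cv2.resize(im[265:325,365:420],None,fx=7,fy=7,interpolation=cv2.INTER_CUBIC)
c=np.zeros((525,375+385,3),np.uint8);c[:,:375]=a;c[:420,375:]=b
cv2.imwrite("pics/c1.png",c)
```

```text
(no output)
```

View pics/c1.png

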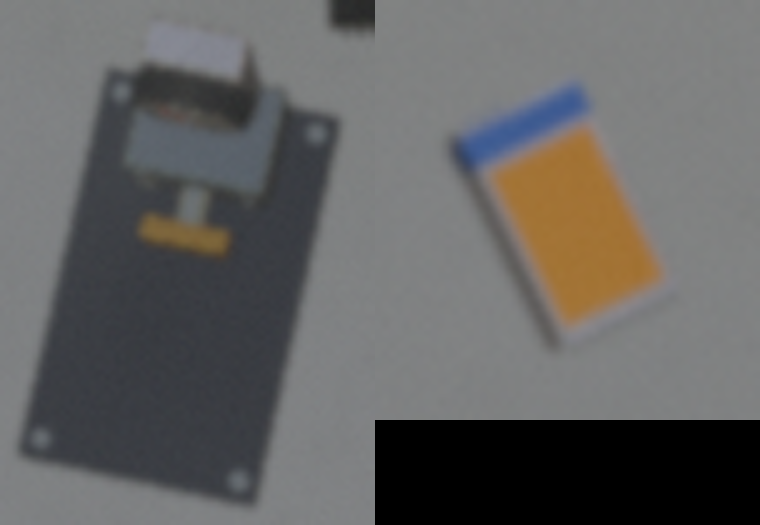

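```bash
cat > h.py <<'E'
import numpy as np
from scipy.spatial.transform import Rotation as R
from scipy.optimize import least_squares
from station import ctrl,optics
def ray(n,uv,z):
    p=optics.camera_params(n);E=p["extrinsics"]
    d=E[:3,:3]@np.linalg.solve(p["mtx"],[*uv,1]);o=E[:3,3]
    return o+d*(z-o[2])/d[2]
def rect(P,L):  # fit x,y,yaw of local pts L to P
    f=lambda s:(L@np.array([[np.cos(s[2]),np.sin(s[2])],[-np.sin(s[2]),np.cos(s[2])]])+s[:2]-P).ravel()
    r=least_squares(f,[*P.mean(0),0]);return r.x,r.fun
def delta(target,yaw,gz=None):
    """target xyz of TCP, yaw = heading of tool -x. prints tool-axis mm + roll needed (shift first)"""
    o=ctrl.get_obs();M=R.from_rotvec(o["tool_rot"]).as_matrix()
    d=M.T@(np.array(target)-o["tool_pos"])*1000
    cy=np.arctan2(-M[1,0],-M[0,0]);r=-(yaw-cy);r=(r+np.pi)%(2*np.pi)-np.pi
    print("tool mm",d.round(1),"roll",round(r,4),"heading",round(cy,4),"tcp",o["tool_pos"].round(4),"z axis",M[:,2].round(4))
E
python3 - <<'E'
from h import *
g=np.array([(110,70),(340,120),(255,505),(20,453)])/5+[230,205]
P=np.array([ray("top",p,.010)[:2] for p in g-.4])
L=np.array([(90,65),(90,-65),(-125,-65),(-125,65)])/1e3
print(rect(P,L))
b=(np.array([(455,138),(582,82),(673,284),(562,342)])-[375,0])/7+[365,265]-.43
P=np.array([ray("top",p,.044)[:2] for p in b]);print(P)
L=np.array([(45,25),(45,-25),(-45,-25),(-45,25)])/1e3
s,f=rect(P,L);print(s,f)
G,_=rect(np.array([ray("top",p,.010)[:2] for p in g-.4]),np.array([(90,65),(90,-65),(-125,-65),(-125,65)])/1e3)
an=[ray("top",np.array(p)/5+[230,205]-.4,.047)[:2] for p in((139,236),(229,255))];print("anvil front",an,np.mean(an,0))
c=s[:2]-.025*np.array([np.cos(s[2]),np.sin(s[2])])
delta([*c,.15],s[2])
E
```

```text
(array([ 0.59740901,  0.09234327, -0.18527855]), array([ 0.00166375,  0.0008307 ,  0.00157153, -0.00170235, -0.00155244,
       -0.00053648, -0.00168284,  0.00140812]))
[[ 0.52515352 -0.19713248]
 [ 0.5474448  -0.24438175]
 [ 0.47307373 -0.27903615]
 [ 0.45049609 -0.23796474]]
[ 0.49904203 -0.23962878  0.46914875] [ 0.00272324  0.00014826  0.00303832  0.00279986 -0.00286642 -0.00323719
 -0.00289514  0.00028908]
anvil front [array([0.60160385, 0.11587443]), array([0.59289144, 0.06828658])] [0.59724764 0.0920805 ]
tool mm [-532.6 -706.2   81.4] roll -0.8009 heading -0.3318 tcp [0.2033 0.5904 0.2302] z axis [-8.0e-04 -1.7e-03 -1.0e+00]
```

```bash
python3 -m handwheel '[{"tx":-22,"ty":-29.5},{"tx":-22,"ty":-29.5},{"tx":-22,"ty":-29.5},{"tx":-22,"ty":-29.5},{"tx":-22,"ty":-29.5},{"tx":-22,"ty":-29.5},{"tx":-22,"ty":-29.5},{"tx":-22,"ty":-29.5},{"tx":-22,"ty":-29.5},{"tx":-22,"ty":-29.5},{"tx":-22,"ty":-29.5},{"tx":-22,"ty":-29.5}]' 85
python3 -m handwheel '[{"tx":-22,"ty":-29.5},{"tx":-22,"ty":-29.5},{"tx":-22,"ty":-29.5},{"tx":-22,"ty":-29.5},{"tx":-22,"ty":-29.5},{"tx":-22,"ty":-29.5},{"tx":-22,"ty":-29.5},{"tx":-22,"ty":-29.5},{"tx":-22,"ty":-29.5},{"tx":-22,"ty":-29.5},{"tx":-22,"ty":-29.5},{"tx":-22,"ty":-29.5}]'
python3 -m handwheel '[{"roll":-0.115},{"roll":-0.115},{"roll":-0.115},{"roll":-0.115},{"roll":-0.115},{"roll":-0.115},{"roll":-0.111},{}]'
python3 - <<'E'
from h import *
import cv2
delta([.4767,-.2509,.15],.469)
im,d=optics.get_image("wrist");cv2.imwrite("pics/w1.png",im[:,:,::-1])
E
```

```text
tool mm [-532.5 -706.2   81.4] roll -0.8008 heading -0.3318 tcp [0.2033 0.5904 0.2302] z axis [-8.0e-04 -1.7e-03 -1.0e+00]$[0]: bad value
$[0]: bad value
$[0]: bad value
```

View pics/w1.png

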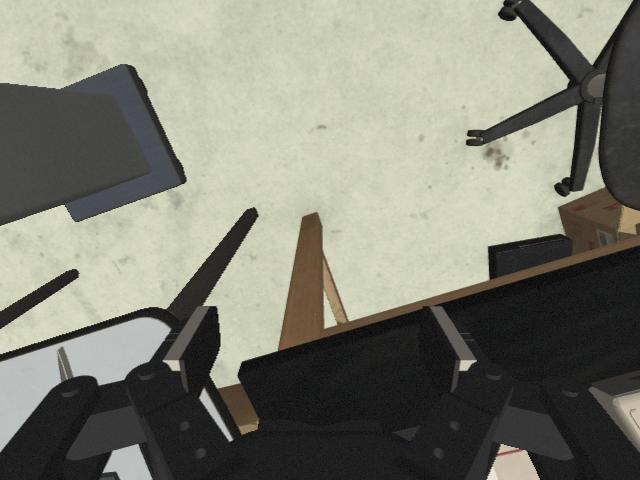

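The arm hasn't moved: the rows were refused, probably because every field has to be given. The wrist view only shows the area beside the desk.

```bash
python3 -m handwheel '[{"tx":-22,"ty":-29.5,"tz":0,"roll":0},{"tx":-22,"ty":-29.5,"tz":0,"roll":0},{"tx":-22,"ty":-29.5,"tz":0,"roll":0},{"tx":-22,"ty":-29.5,"tz":0,"roll":0},{"tx":-22,"ty":-29.5,"tz":0,"roll":0},{"tx":-22,"ty":-29.5,"tz":0,"roll":0},{"tx":-22,"ty":-29.5,"tz":0,"roll":0},{"tx":-22,"ty":-29.5,"tz":0,"roll":0},{"tx":-22,"ty":-29.5,"tz":0,"roll":0},{"tx":-22,"ty":-29.5,"tz":0,"roll":0},{"tx":-22,"ty":-29.5,"tz":0,"roll":0},{"tx":-22,"ty":-29.5,"tz":0,"roll":0}]' 85
```

```text
t: 1.15
tool_pos: [0.3378, 0.1686, 0.2311]
tool_rot: [0.518, 3.098, 0.0]
contact_force: [1.1, 0.4, 0.2]
opening: 0.085
grip_force: 0.0
```

```bash
python3 -m handwheel '[{"tx":-22,"ty":-29.5,"tz":0,"roll":0},{"tx":-22,"ty":-29.5,"tz":0,"roll":0},{"tx":-22,"ty":-29.5,"tz":0,"roll":0},{"tx":-22,"ty":-29.5,"tz":0,"roll":0},{"tx":-22,"ty":-29.5,"tz":0,"roll":0},{"tx":-22,"ty":-29.5,"tz":0,"roll":0},{"tx":-22,"ty":-29.5,"tz":0,"roll":0},{"tx":-22,"ty":-29.5,"tz":0,"roll":0},{"tx":-22,"ty":-29.5,"tz":0,"roll":0},{"tx":-22,"ty":-29.5,"tz":0,"roll":0},{"tx":-22,"ty":-29.5,"tz":0,"roll":0},{"tx":-22,"ty":-29.5,"tz":0,"roll":0}]'
python3 -m handwheel '[{"tx":0,"ty":0,"tz":0,"roll":-0.115},{"tx":0,"ty":0,"tz":0,"roll":-0.115},{"tx":0,"ty":0,"tz":0,"roll":-0.115},{"tx":0,"ty":0,"tz":0,"roll":-0.115},{"tx":0,"ty":0,"tz":0,"roll":-0.115},{"tx":0,"ty":0,"tz":0,"roll":-0.115},{"tx":0,"ty":0,"tz":0,"roll":-0.111},{"tx":0,"ty":0,"tz":0,"roll":0}]'
python3 - <<'E'
from h import *
import cv2
delta([.4767,-.2509,.15],.469)
im,d=optics.get_image("wrist");cv2.imwrite("pics/w1.png",im[:,:,::-1])
E
```

```text
t: 2.15
tool_pos: [0.4722, -0.2523, 0.2309]
tool_rot: [-0.52, -3.098, -0.001]
contact_force: [0.8, -0.1, 0.0]
opening: 0.0849
grip_force: 0.0
t: 2.82
tool_pos: [0.472, -0.2504, 0.2309]
tool_rot: [0.733, -3.054, -0.001]
contact_force: [0.2, -0.5, 0.0]
opening: 0.0852
grip_force: 0.0
tool mm [-4.  -2.7 80.9] roll 0.0019 heading 0.4709 tcp [ 0.472  -0.2504  0.2309] z axis [-6.e-04  4.e-04 -1.e+00]
```

View pics/w1.png

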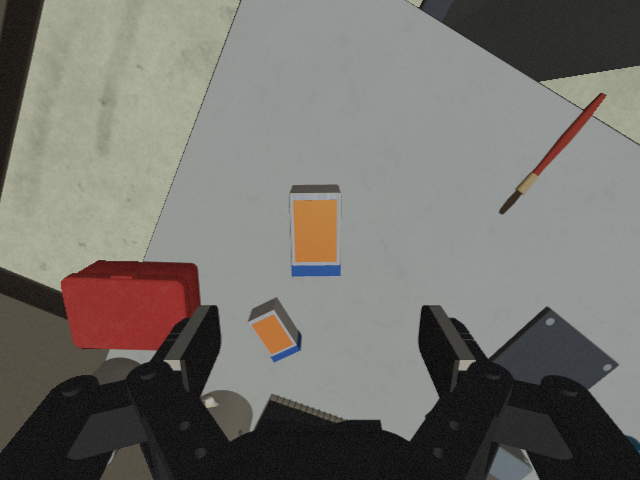

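The wrist view shows the block nearly aligned with the tool. The corners of its top face are at (290,193), (339,193), (341,276) and (291.5,276), and the blue end is toward the fingers.

```bash
cat >> h.py <<'E'
def wray(uv,z,o):
    p=optics.camera_params("wrist");T=np.eye(4);T[:3,:3]=R.from_rotvec(o["tool_rot"]).as_matrix();T[:3,3]=o["tool_pos"]
    E=T@p["tool_from_camera"];d=E[:3,:3]@np.linalg.solve(p["mtx"],[*uv,1]);return E[:3,3]+d*(z-E[2,3])/d[2]
E
python3 - <<'E'
from h import *
o=ctrl.get_obs()
P=np.array([wray(p,.044,o)[:2] for p in((341,276),(291.5,276),(290,193),(339,193))])
for L in (np.array([(45,25),(45,-25),(-45,-25),(-45,25)])/1e3,np.array([(45,-25),(45,25),(-45,25),(-45,-25)])/1e3):
    s,f=rect(P,L);print(s,f)
    if abs(f).max()<.01:
        c=s[:2]-.027*np.array([np.cos(s[2]),np.sin(s[2])]);delta([*c,.006],s[2])
E
```

```text
[ 0.49991501 -0.24092042  0.47840814] [ 1.45991674e-03 -3.17422675e-05  1.53239532e-03  1.20317910e-03
 -4.65464418e-04 -1.94041042e-03 -2.52684764e-03  7.68973585e-04]
tool mm [ -2.3  -4.6 224.9] roll -0.0115 heading 0.4669 tcp [ 0.472  -0.2503  0.2309] z axis [-5.e-04  4.e-04 -1.e+00]
[ 0.49991501 -0.24092042  0.48967281] [ 0.02449162 -0.04383846 -0.02197109  0.04590725 -0.02349717  0.04186631
  0.02097664 -0.04393509]
```

```bash
python3 -m handwheel '[{"tx":-2.3,"ty":-4.6,"tz":25,"roll":-0.011},{"tx":0,"ty":0,"tz":35,"roll":0},{"tx":0,"ty":0,"tz":35,"roll":0},{"tx":0,"ty":0,"tz":35,"roll":0},{"tx":0,"ty":0,"tz":35,"roll":0},{"tx":0,"ty":0,"tz":30,"roll":0},{"tx":0,"ty":0,"tz":20,"roll":0},{"tx":0,"ty":0,"tz":8,"roll":0},{"tx":0,"ty":0,"tz":0,"roll":0}]'
python3 -m handwheel '[{"tx":0,"ty":0,"tz":0,"roll":0},{"tx":0,"ty":0,"tz":0,"roll":0},{"tx":0,"ty":0,"tz":0,"roll":0},{"tx":0,"ty":0,"tz":0,"roll":0},{"tx":0,"ty":0,"tz":0,"roll":0},{"tx":0,"ty":0,"tz":0,"roll":0},{"tx":0,"ty":0,"tz":0,"roll":0},{"tx":0,"ty":0,"tz":0,"roll":0}]' 30 100
python3 - <<'E'
from h import *
delta([.4767,-.2509,.15],.469)
E
```

```text
t: 3.62
tool_pos: [0.4746, -0.2523, 0.0058]
tool_rot: [0.744, -3.049, -0.006]
contact_force: [-1.6, -0.5, -0.7]
opening: 0.0847
grip_force: 0.0
t: 4.28
tool_pos: [0.4779, -0.2545, 0.011]
tool_rot: [-0.746, 3.049, -0.004]
contact_force: [-0.5, 0.3, 6.5]
opening: 0.0488
grip_force: 105.2
tool mm [  -0.9    3.3 -139. ] roll 0.0109 heading 0.4799 tcp [ 0.4779 -0.2545  0.011 ] z axis [ 0.0031 -0.002  -1.    ]
```

```bash
python3 -m handwheel '[{"tx":0,"ty":0,"tz":-10,"roll":0},{"tx":0,"ty":0,"tz":-20,"roll":0},{"tx":0,"ty":0,"tz":-30,"roll":0},{"tx":0,"ty":0,"tz":-30,"roll":0},{"tx":0,"ty":0,"tz":-10,"roll":0},{"tx":0,"ty":0,"tz":0,"roll":0},{"tx":0,"ty":0,"tz":0,"roll":0}]'
python3 - <<'E'
from h import *
import cv2
gx=-.085-.027+0; G=np.array([.5974,.0922]);y=-.1853;u=np.array([np.cos(y),np.sin(y)])
c=G+gx*u; delta([*c,.12],y)
im,d=optics.get_image("wrist");cv2.imwrite("pics/w2.png",im[:,:,::-1])
E
```

```text
t: 4.87
tool_pos: [0.4758, -0.2533, 0.1077]
tool_rot: [0.747, -3.051, -0.0]
contact_force: [-0.4, 1.2, -6.8]
opening: 0.049
grip_force: 105.1
tool mm [-179.3  319.4  -12.3] roll 0.6655 heading 0.4802 tcp [ 0.4758 -0.2533  0.1077] z axis [-5.e-04  1.e-04 -1.e+00]
```

View pics/w2.png

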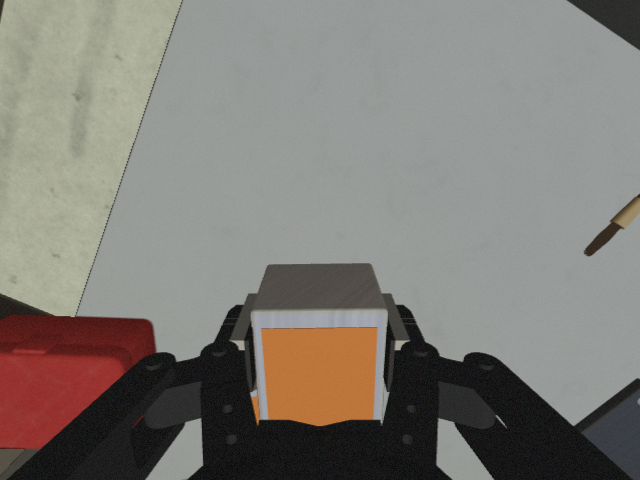

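The block is held level. Its plain end spans columns 250–387 at row 310 (top edge) and 267–373 at row 264 (bottom edge). That puts the plain end about 16.5 mm behind the TCP, the blue face about 73.5 mm ahead, and the bottom about 11 mm below it.

```bash
python3 -m handwheel '[{"tx":-9,"ty":16,"tz":0,"roll":0},{"tx":-17.9,"ty":31.9,"tz":0,"roll":0},{"tx":-17.9,"ty":31.9,"tz":0,"roll":0},{"tx":-17.9,"ty":31.9,"tz":0,"roll":0},{"tx":-17.9,"ty":31.9,"tz":0,"roll":0},{"tx":-17.9,"ty":31.9,"tz":0,"roll":0},{"tx":-17.9,"ty":31.9,"tz":0,"roll":0},{"tx":-17.9,"ty":31.9,"tz":0,"roll":0},{"tx":-17.9,"ty":31.9,"tz":0,"roll":0},{"tx":-17.9,"ty":31.9,"tz":0,"roll":0},{"tx":-9,"ty":16,"tz":0,"roll":0},{"tx":0,"ty":0,"tz":0,"roll":0}]'
python3 -m handwheel '[{"tx":0,"ty":0,"tz":0,"roll":0.111},{"tx":0,"ty":0,"tz":0,"roll":0.111},{"tx":0,"ty":0,"tz":0,"roll":0.111},{"tx":0,"ty":0,"tz":0,"roll":0.111},{"tx":0,"ty":0,"tz":0,"roll":0.111},{"tx":0,"ty":0,"tz":0,"roll":0.111},{"tx":0,"ty":0,"tz":0,"roll":0},{"tx":0,"ty":0,"tz":0,"roll":0}]'
python3 - <<'E'
from h import *
import cv2
gx=-.112; G=np.array([.5974,.0922]);y=-.1853;u=np.array([np.cos(y),np.sin(y)])
c=G+gx*u; delta([*c,.021],y)
im,d=optics.get_image("top");cv2.imwrite("pics/t2.png",cv2.resize(im[190:320,210:340,::-1],None,fx=4.5,fy=4.5,interpolation=cv2.INTER_CUBIC))
im,d=optics.get_image("side");cv2.imwrite("pics/s2.png",im[:,:,::-1])
E
```

```text
t: 5.92
tool_pos: [0.4852, 0.1156, 0.1051]
tool_rot: [0.753, -3.045, -0.004]
contact_force: [0.4, -1.3, -6.2]
opening: 0.0488
grip_force: 105.6
t: 6.58
tool_pos: [0.4863, 0.1116, 0.1061]
tool_rot: [-0.288, -3.124, 0.001]
contact_force: [0.7, -0.0, -6.8]
opening: 0.0485
grip_force: 105.8
tool mm [-1.2  1.5 85.1] roll 0.0016 heading -0.1837 tcp [0.4863 0.1116 0.1061] z axis [-4.1e-03 -3.0e-04 -1.0e+00]
```

```bash
python3 -m handwheel '[{"tx":-1,"ty":1.5,"tz":15,"roll":0.0016},{"tx":0,"ty":0,"tz":25,"roll":0},{"tx":0,"ty":0,"tz":20,"roll":0},{"tx":0,"ty":0,"tz":15,"roll":0},{"tx":0,"ty":0,"tz":7,"roll":0},{"tx":0,"ty":0,"tz":3,"roll":0},{"tx":0,"ty":0,"tz":0,"roll":0},{"tx":0,"ty":0,"tz":0,"roll":0}]'
python3 - <<'E'
from h import *
import cv2
gx=-.112; G=np.array([.5974,.0922]);y=-.1853;u=np.array([np.cos(y),np.sin(y)])
c=G+gx*u; delta([*c,.021],y)
im,d=optics.get_image("wrist")
im2,d=optics.get_image("side")
cv2.imwrite("pics/w3.png",np.vstack([cv2.resize(im[200:],(640,280)),cv2.resize(im2[180:300,200:360],None,fx=2.6,fy=2.6,interpolation=cv2.INTER_CUBIC)[:,:][:, :416].copy() if 0 else np.hstack([cv2.resize(im2[190:300,200:360],(448,308),interpolation=cv2.INTER_CUBIC),np.zeros((308,192,3),np.uint8)])])[:,:,::-1])
E
```

```text
t: 7.35
tool_pos: [0.4899, 0.1135, 0.0243]
tool_rot: [0.293, 3.126, 0.0]
contact_force: [-0.3, 0.2, -5.8]
opening: 0.0489
grip_force: 105.6
tool mm [ 2.4 -1.2  3.3] roll -0.0017 heading -0.187 tcp [0.4899 0.1135 0.0243] z axis [ 1.7e-03  1.0e-04 -1.0e+00]
```

View pics/w3.png

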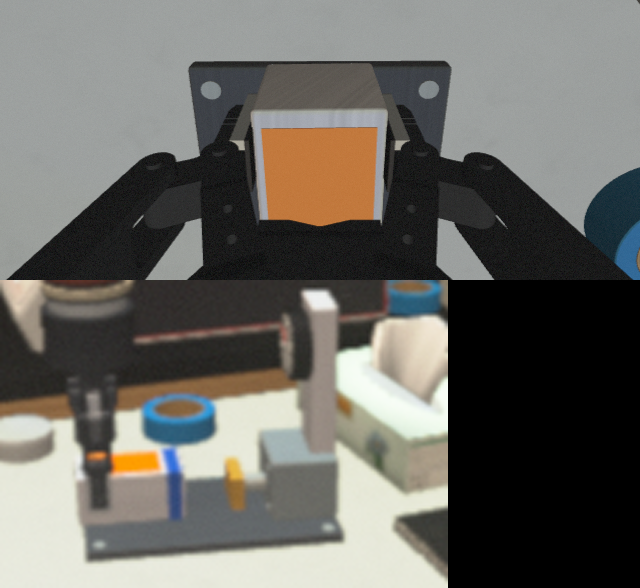

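Lower view: the block is held level over the base, blue end facing the anvil. Upper view: the base's end corners (190,62) and (451,62) are symmetric about the block, so it is centred and square.

```bash
python3 -m handwheel '[{"tx":0,"ty":-0.6,"tz":3.3,"roll":0},{"tx":0,"ty":-0.6,"tz":0,"roll":0},{"tx":-5,"ty":0,"tz":0,"roll":0},{"tx":-8,"ty":0,"tz":0,"roll":0},{"tx":-8,"ty":0,"tz":0,"roll":0},{"tx":-5,"ty":0,"tz":0,"roll":0},{"tx":-4,"ty":0,"tz":0,"roll":0},{"tx":0,"ty":0,"tz":0,"roll":0},{"tx":0,"ty":0,"tz":0,"roll":0}]'
python3 -m handwheel '[{"tx":-3,"ty":0,"tz":0,"roll":0},{"tx":-3,"ty":0,"tz":0,"roll":0},{"tx":-3,"ty":0,"tz":0,"roll":0},{"tx":-2,"ty":0,"tz":0,"roll":0},{"tx":0,"ty":0,"tz":0,"roll":0},{"tx":0,"ty":0,"tz":0,"roll":0}]'
python3 - <<'E'
from h import *
gx=-.112; G=np.array([.5974,.0922]);y=-.1853;u=np.array([np.cos(y),np.sin(y)])
c=G+gx*u; delta([*c,.021],y)
E
python3 -m handwheel '[{"tx":-2,"ty":0,"tz":0,"roll":0},{"tx":-2,"ty":0,"tz":0,"roll":0},{"tx":0,"ty":0,"tz":0,"roll":0},{"tx":0,"ty":0,"tz":0,"roll":0}]'
```

```text
t: 8.2
tool_pos: [0.5195, 0.1066, 0.021]
tool_rot: [0.294, 3.126, 0.0]
contact_force: [-0.8, 0.4, 3.0]
opening: 0.0486
grip_force: 106.8
t: 8.7
tool_pos: [0.5287, 0.105, 0.021]
tool_rot: [-0.294, -3.126, -0.0]
contact_force: [-8.7, 1.4, 8.2]
opening: 0.0487
grip_force: 107.2
tool mm [42.1 -0.   0.1] roll -0.002 heading -0.1873 tcp [0.5287 0.105  0.021 ] z axis [-1.6e-03  4.0e-04 -1.0e+00]
t: 9.03
tool_pos: [0.5324, 0.1043, 0.021]
tool_rot: [-0.293, -3.126, -0.0]
contact_force: [-9.4, 1.8, 8.3]
opening: 0.0484
grip_force: 107.4
```

```bash
python3 -m handwheel '[{"tx":-2,"ty":0,"tz":0,"roll":0},{"tx":-2,"ty":0,"tz":0,"roll":0},{"tx":0,"ty":0,"tz":0,"roll":0},{"tx":0,"ty":0,"tz":0,"roll":0}]'; python3 -m handwheel '[{"tx":-2,"ty":0,"tz":0,"roll":0},{"tx":-2,"ty":0,"tz":0,"roll":0},{"tx":0,"ty":0,"tz":0,"roll":0},{"tx":0,"ty":0,"tz":0,"roll":0}]'
```

```text
t: 9.37
tool_pos: [0.536, 0.1037, 0.021]
tool_rot: [-0.293, -3.125, -0.0]
contact_force: [-10.4, 2.9, 9.9]
opening: 0.0485
grip_force: 107.7
t: 9.7
tool_pos: [0.5364, 0.1036, 0.021]
tool_rot: [-0.293, -3.115, -0.001]
contact_force: [-25.8, 3.8, 23.5]
opening: 0.0489
grip_force: 109.2
```

The anvil hit its hard stop: the tool stopped advancing and the force jumped to 26 N. Next I back off, lift and carry the block to clear desk.

```bash
python3 -m handwheel '[{"tx":0,"ty":0,"tz":0,"roll":0},{"tx":0,"ty":0,"tz":0,"roll":0},{"tx":6,"ty":0,"tz":-1,"roll":0},{"tx":15,"ty":0,"tz":-2,"roll":0},{"tx":20,"ty":0,"tz":-10,"roll":0},{"tx":20,"ty":0,"tz":-20,"roll":0},{"tx":10,"ty":0,"tz":-25,"roll":0},{"tx":0,"ty":0,"tz":-25,"roll":0},{"tx":0,"ty":0,"tz":0,"roll":0},{"tx":0,"ty":0,"tz":0,"roll":0}]'
python3 - <<'E'
from h import *
delta([.43,-.08,.09],-.1853)
E
```

```text
t: 10.53
tool_pos: [0.4722, 0.1157, 0.1038]
tool_rot: [0.294, 3.124, 0.001]
contact_force: [-0.6, 0.4, -6.5]
opening: 0.049
grip_force: 106.0
tool mm [   5.1 -200.1   13.6] roll -0.0021 heading -0.1874 tcp [0.4722 0.1157 0.1038] z axis [ 3.9e-03  2.0e-04 -1.0e+00]
```

```bash
python3 -m handwheel '[{"tx":1,"ty":-20,"tz":0,"roll":0},{"tx":1,"ty":-36,"tz":0,"roll":0},{"tx":1,"ty":-36,"tz":0,"roll":0},{"tx":1,"ty":-36,"tz":0,"roll":0},{"tx":1,"ty":-36,"tz":5,"roll":0},{"tx":0,"ty":-26,"tz":15,"roll":0},{"tx":0,"ty":-10,"tz":20,"roll":0},{"tx":0,"ty":0,"tz":20,"roll":0},{"tx":0,"ty":0,"tz":15,"roll":0},{"tx":0,"ty":0,"tz":8,"roll":0},{"tx":0,"ty":0,"tz":0,"roll":0},{"tx":0,"ty":0,"tz":0,"roll":0}]'
python3 -m handwheel '[{"tx":0,"ty":0,"tz":0,"roll":0},{"tx":0,"ty":0,"tz":0,"roll":0},{"tx":0,"ty":0,"tz":0,"roll":0},{"tx":0,"ty":0,"tz":0,"roll":0}]' 30 20
python3 -m handwheel '[{"tx":0,"ty":0,"tz":-6,"roll":0},{"tx":0,"ty":0,"tz":-8,"roll":0},{"tx":-1,"ty":0,"tz":-8,"roll":0},{"tx":-2,"ty":0,"tz":-8,"roll":0},{"tx":0,"ty":0,"tz":0,"roll":0},{"tx":0,"ty":0,"tz":0,"roll":0}]'
python3 - <<'E'
from h import *
import cv2
im,d=optics.get_image("side");im2,d=optics.get_image("wrist")
cv2.imwrite("pics/s3.png",np.hstack([im[220:420,150:390],im2[200:400,200:440]])[:,:,::-1])
E
```

```text
t: 11.53
tool_pos: [0.428, -0.0796, 0.0187]
tool_rot: [-0.293, -3.125, -0.001]
contact_force: [0.3, 0.8, -5.0]
opening: 0.0484
grip_force: 106.0
t: 11.87
tool_pos: [0.4297, -0.08, 0.0209]
tool_rot: [0.293, 3.126, -0.001]
contact_force: [0.5, 0.3, -6.7]
opening: 0.0486
grip_force: 106.1
t: 12.37
tool_pos: [0.433, -0.0809, 0.0514]
tool_rot: [0.294, 3.125, -0.001]
contact_force: [0.2, -0.5, -5.9]
opening: 0.0485
grip_force: 106.3
```

View pics/s3.png

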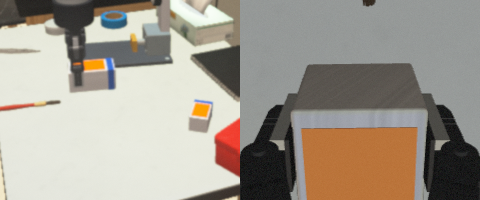

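The block is still level, at (92,73) in the left crop, because the grip is still 106 N. I'll try again with a new opening value.

```bash
python3 -m handwheel '[{"tx":0,"ty":0,"tz":0,"roll":0},{"tx":0,"ty":0,"tz":0,"roll":0},{"tx":0,"ty":0,"tz":0,"roll":0},{"tx":0,"ty":0,"tz":0,"roll":0}]' 40 20
python3 - <<'E'
from h import *
import cv2
print({k:v for k,v in ctrl.get_obs().items() if k in("wrist_torque","grip_force","opening")})
im,d=optics.get_image("wrist");hsv=cv2.cvtColor(im,cv2.COLOR_RGB2HSV)
m=(hsv[:,:,0]>8)&(hsv[:,:,0]<20)&(hsv[:,:,1]>150);r,c=np.where(m);print("orange",len(r),r.min(),c.min(),c.max())
print("depth col320 rows 240..420",d[240:425:12,320].round(3))
E
```

```text
t: 12.8
tool_pos: [0.4316, -0.0804, 0.0497]
tool_rot: [-0.294, -3.127, -0.0]
contact_force: [-0.5, -0.8, -5.7]
opening: 0.0483
grip_force: 106.3
{'wrist_torque': array([-0.01233155,  0.15709028, -0.01287266]), 'grip_force': 106.28023624420166, 'opening': 0.048328215001773374}
orange 10260 189 262 638
depth col320 rows 240..420 [0.205 0.206 0.164 0.152 0.141 0.132 0.126 0.125 0.128 0.128 0.13  0.133
 0.135 0.136 0.138 0.14 ]
```

```bash
python3 -m handwheel '[{"tx":0,"ty":0,"tz":15,"roll":0},{"tx":0,"ty":0,"tz":15,"roll":0},{"tx":0,"ty":0,"tz":6,"roll":0},{"tx":0,"ty":0,"tz":3,"roll":0},{"tx":0,"ty":0,"tz":0,"roll":0},{"tx":0,"ty":0,"tz":0,"roll":0}]'
python3 -m handwheel '[{"tx":0,"ty":0,"tz":0,"roll":0},{"tx":0,"ty":0,"tz":0,"roll":0},{"tx":0,"ty":0,"tz":0,"roll":0},{"tx":0,"ty":0,"tz":-1,"roll":0},{"tx":3,"ty":0,"tz":-2,"roll":0},{"tx":3,"ty":0,"tz":-3,"roll":0},{"tx":0,"ty":0,"tz":0,"roll":0}]' 62 20
```

```text
t: 13.35
tool_pos: [0.4324, -0.0806, 0.0115]
tool_rot: [0.294, 3.127, -0.0]
contact_force: [0.1, -0.7, -6.3]
opening: 0.0488
grip_force: 106.2
t: 13.93
tool_pos: [0.4259, -0.0794, 0.0177]
tool_rot: [0.294, 3.127, -0.0]
contact_force: [0.6, -0.1, -0.5]
opening: 0.0621
grip_force: 0.0
```

```bash
python3 -m handwheel '[{"tx":0,"ty":0,"tz":0,"roll":0},{"tx":0,"ty":0,"tz":0,"roll":0},{"tx":0,"ty":0,"tz":0,"roll":0},{"tx":0,"ty":0,"tz":0,"roll":0},{"tx":0,"ty":0,"tz":0,"roll":0}]' 40 20; python3 -m handwheel '[{"tx":0,"ty":0,"tz":-5,"roll":0},{"tx":0,"ty":0,"tz":-8,"roll":0},{"tx":-1,"ty":0,"tz":-8,"roll":0},{"tx":-2,"ty":0,"tz":-8,"roll":0},{"tx":0,"ty":0,"tz":0,"roll":0}]'
python3 - <<'E'
from h import *
import cv2
print({k:v for k,v in ctrl.get_obs().items() if k in("wrist_torque","grip_force","opening")})
im,d=optics.get_image("wrist");cv2.imwrite("pics/w4.png",im[:,:,::-1])
print("depth col320 rows 240..420",d[240:425:12,320].round(3))
E
```

```text
t: 14.35
tool_pos: [0.4261, -0.0795, 0.0175]
tool_rot: [-0.294, -3.128, 0.0]
contact_force: [-2.8, 0.9, 6.0]
opening: 0.0498
grip_force: 21.8
t: 14.77
tool_pos: [0.4305, -0.0804, 0.048]
tool_rot: [0.294, 3.124, -0.001]
contact_force: [0.5, -0.4, -6.1]
opening: 0.0495
grip_force: 22.0
{'wrist_torque': array([-0.03714736,  0.16461205, -0.04260736]), 'grip_force': 22.019390165805817, 'opening': 0.049500358142787845}
depth col320 rows 240..420 [0.202 0.204 0.206 0.164 0.154 0.144 0.136 0.133 0.135 0.138 0.14  0.141
 0.144 0.147 0.148 0.151]
```

```bash
cat >> h.py <<'E'
def side_profile():
    """top-face tilt of held block from wrist depth, tool frame (x,z mm)"""
    o=ctrl.get_obs();im,d=optics.get_image("wrist");p=optics.camera_params("wrist");T=p["tool_from_camera"];K=p["mtx"]
    out=[]
    for r in range(150,430,8):
        z=np.median(d[r,312:328]);
        if z<=0: continue
        c=np.array([0,(r-K[1,2])/K[1,1]*z,z]);t=T[:3,:3]@c+T[:3,3];out.append((r,*(t[[0,2]]*1000).round(1)))
    print("row,tool x,z:",*[tuple(float(v) for v in a) for a in out]);print("F",o["contact_force"].round(1),"T",o["wrist_torque"].round(2),"tcp",o["tool_pos"].round(4),"grip",o["grip_force"])
E
python3 -c "from h import *;side_profile()"
```

```text
row,tool x,z: (150.0, 67.0, 37.5) (158.0, 63.0, 38.7) (166.0, 58.4, 42.7) (174.0, 54.2, 43.0) (182.0, 49.7, 44.5) (190.0, 45.0, 46.5) (198.0, 40.6, 46.4) (206.0, 36.1, 46.4) (214.0, 31.5, 46.4) (222.0, 26.8, 46.4) (230.0, 22.0, 46.7) (238.0, 17.2, 46.7) (246.0, 12.5, 46.4) (254.0, 7.3, 46.8) (262.0, 2.3, 46.8) (270.0, 12.2, 13.5) (278.0, 12.0, 5.0) (286.0, 11.9, -3.0) (294.0, 11.6, -9.7) (302.0, 11.5, -16.4) (310.0, 11.6, -22.8) (318.0, 10.3, -26.4) (326.0, 7.2, -27.1) (334.0, 3.6, -27.1) (342.0, -0.0, -27.1) (350.0, -3.8, -27.0) (358.0, -7.5, -27.0) (366.0, -11.5, -26.9) (374.0, -15.6, -26.6) (382.0, -19.5, -26.7) (390.0, -23.5, -26.7) (398.0, -27.7, -26.7) (406.0, -32.1, -26.4) (414.0, -36.5, -26.3) (422.0, -41.1, -26.2)
F [-0.8  0.3 -5.9] T [0.06 0.22 0.01] tcp [ 0.43   -0.0803  0.0473] grip 22.030653655529022
```

At 20 N the pads still hold the block level, about 1° off. I'll set it down and regrip on only a small patch at the top plain corner so that it can swing.

```bash
python3 -m handwheel '[{"tx":0,"ty":0,"tz":12,"roll":0},{"tx":0,"ty":0,"tz":12,"roll":0},{"tx":0,"ty":0,"tz":5,"roll":0},{"tx":0,"ty":0,"tz":0,"roll":0},{"tx":0,"ty":0,"tz":0,"roll":0}]'
python3 -m handwheel '[{"tx":0,"ty":0,"tz":0,"roll":0},{"tx":0,"ty":0,"tz":0,"roll":0},{"tx":0,"ty":0,"tz":-2,"roll":0},{"tx":4,"ty":0,"tz":-4,"roll":0},{"tx":6,"ty":0,"tz":-4,"roll":0},{"tx":5,"ty":0,"tz":0,"roll":0},{"tx":0,"ty":0,"tz":0,"roll":0},{"tx":0,"ty":0,"tz":0,"roll":0}]' 60 20
python3 -c "from h import *;side_profile()"
```

```text
t: 15.28
tool_pos: [0.4288, -0.0798, 0.0172]
tool_rot: [-0.294, -3.127, -0.001]
contact_force: [-2.1, 0.8, -0.8]
opening: 0.0496
grip_force: 24.6
t: 15.95
tool_pos: [0.4138, -0.077, 0.0271]
tool_rot: [0.294, 3.127, -0.0]
contact_force: [-0.1, -0.0, -0.5]
opening: 0.0602
grip_force: 0.0
row,tool x,z: (150.0, 68.7, 18.5) (158.0, 65.3, 17.9) (166.0, 61.8, 17.3) (174.0, 58.2, 17.4) (182.0, 54.6, 17.1) (190.0, 50.9, 17.1) (198.0, 47.0, 17.6) (206.0, 42.1, 22.0) (214.0, 38.9, 19.0) (222.0, 34.9, 19.0) (230.0, 29.7, 22.8) (238.0, 24.5, 25.6) (246.0, 20.0, 26.0) (254.0, 15.5, 26.3) (262.0, 10.8, 26.8) (270.0, 6.4, 26.4) (278.0, 1.5, 26.9) (286.0, -3.0, 26.5) (294.0, -3.4, 18.3) (302.0, -3.6, 10.3) (310.0, -3.4, 2.6) (318.0, -3.7, -4.0) (326.0, -3.4, -11.0) (334.0, -3.8, -16.3) (342.0, -6.8, -17.6) (350.0, -10.7, -17.7) (358.0, -14.8, -17.6) (366.0, -18.9, -17.8) (374.0, -23.2, -17.7) (382.0, -27.7, -17.3) (390.0, -31.9, -17.6) (398.0, -36.5, -17.4) (406.0, -40.5, -17.9) (414.0, -45.4, -17.7) (422.0, -49.9, -17.9)
F [-0.1 -0.  -0.5] T [ 0.02  0.01 -0.02] tcp [ 0.4138 -0.077   0.0271] grip 0.0
```

```bash
python3 -m handwheel '[{"tx":0,"ty":0,"tz":0,"roll":0},{"tx":0,"ty":0,"tz":0,"roll":0},{"tx":0,"ty":0,"tz":0,"roll":0},{"tx":0,"ty":0,"tz":0,"roll":0},{"tx":0,"ty":0,"tz":0,"roll":0}]' 40 20
python3 -m handwheel '[{"tx":0,"ty":0,"tz":-5,"roll":0},{"tx":0,"ty":0,"tz":-8,"roll":0},{"tx":0,"ty":0,"tz":-8,"roll":0},{"tx":0,"ty":0,"tz":-4,"roll":0},{"tx":0,"ty":0,"tz":0,"roll":0},{"tx":0,"ty":0,"tz":0,"roll":0}]'
python3 -c "from h import *;side_profile()"
```

```text
t: 16.42
tool_pos: [0.4142, -0.077, 0.0271]
tool_rot: [-0.294, -3.127, -0.0]
contact_force: [-3.4, 1.0, 4.2]
opening: 0.0493
grip_force: 21.0
t: 16.92
tool_pos: [0.4138, -0.0771, 0.0522]
tool_rot: [-0.294, -3.127, 0.0]
contact_force: [-1.0, 1.1, -1.8]
opening: 0.0494
grip_force: 22.1
row,tool x,z: (150.0, 66.6, 42.8) (158.0, 62.5, 43.1) (166.0, 58.4, 42.6) (174.0, 54.3, 42.6) (182.0, 50.0, 43.0) (190.0, 44.8, 47.5) (198.0, 40.3, 47.5) (206.0, 36.6, 44.4) (214.0, 30.6, 49.7) (222.0, 25.5, 50.9) (230.0, 20.5, 51.4) (238.0, 15.4, 51.8) (246.0, 10.4, 51.8) (254.0, 5.3, 52.0) (262.0, 0.3, 51.6) (270.0, 8.0, 22.9) (278.0, 6.2, 17.2) (286.0, 4.5, 11.7) (294.0, 2.9, 6.4) (302.0, 1.3, 1.8) (310.0, -0.0, -3.2) (318.0, -1.5, -7.5) (326.0, -2.8, -11.9) (334.0, -4.2, -15.7) (342.0, -8.2, -15.7) (350.0, -13.2, -14.4) (358.0, -18.5, -13.0) (366.0, -24.3, -11.1) (374.0, -30.3, -9.3) (382.0, -36.8, -7.1) (390.0, -43.5, -4.9) (398.0, -50.1, -3.1) (406.0, -57.4, -0.8) (414.0, -65.1, 1.6) (422.0, -73.7, 4.6)
F [-1.   1.1 -1.8] T [ 0.02  0.53 -0.  ] tcp [ 0.4138 -0.0771  0.0522] grip 22.105291485786438
```

It pivots: about 19° of tilt, with the blue edge on the desk. I'll carry it round in an arc about that edge.

```bash
python3 -m handwheel '[{"tx":-5,"ty":0,"tz":-6,"roll":0},{"tx":-6,"ty":0,"tz":-5,"roll":0},{"tx":-6,"ty":0,"tz":-4,"roll":0},{"tx":-7,"ty":0,"tz":-4,"roll":0},{"tx":-7,"ty":0,"tz":-3.5,"roll":0},{"tx":-8,"ty":0,"tz":-3,"roll":0},{"tx":-7,"ty":0,"tz":-2,"roll":0},{"tx":-8,"ty":0,"tz":-1.5,"roll":0},{"tx":0,"ty":0,"tz":0,"roll":0},{"tx":0,"ty":0,"tz":0,"roll":0}]'
python3 -c "from h import *;side_profile()"
```

```text
t: 17.8
tool_pos: [0.4692, -0.0878, 0.0821]
tool_rot: [0.293, 3.124, -0.001]
contact_force: [-1.0, -0.7, 1.1]
opening: 0.0489
grip_force: 24.5
row,tool x,z: (150.0, 63.2, 81.3) (158.0, 58.3, 81.5) (166.0, 53.3, 81.4) (174.0, 48.3, 81.5) (182.0, 43.2, 81.4) (190.0, 38.0, 81.5) (198.0, 32.7, 81.5) (206.0, 27.3, 81.7) (214.0, 22.0, 81.4) (222.0, 16.5, 81.4) (230.0, 10.8, 81.5) (238.0, 29.6, 10.9) (246.0, 26.7, 8.0) (254.0, 23.6, 5.9) (262.0, 20.7, 3.5) (270.0, 17.7, 1.3) (278.0, 14.9, -1.1) (286.0, 12.2, -3.5) (294.0, 9.4, -5.7) (302.0, 6.5, -7.5) (310.0, 3.9, -9.8) (318.0, 0.9, -11.4) (326.0, -1.2, -14.2) (334.0, -4.7, -14.9) (342.0, -45.5, 36.5) (350.0, -85.1, 81.9) (358.0, -92.3, 81.8) (366.0, -99.9, 82.0) (374.0, -107.6, 82.2) (382.0, -115.2, 82.1) (390.0, -123.0, 82.0) (398.0, -131.1, 82.1) (406.0, -139.2, 82.1) (414.0, -147.5, 82.1) (422.0, -155.8, 82.0)
F [-1.  -0.7  1.1] T [-0.07 -0.21 -0.04] tcp [ 0.4692 -0.0878  0.0821] grip 24.513570964336395
```

```bash
python3 -m handwheel '[{"tx":-7,"ty":0,"tz":-0.5,"roll":0},{"tx":-7,"ty":0,"tz":-0.5,"roll":0},{"tx":-7,"ty":0,"tz":0.5,"roll":0},{"tx":-7,"ty":0,"tz":1,"roll":0},{"tx":-7,"ty":0,"tz":1.5,"roll":0},{"tx":-7,"ty":0,"tz":2,"roll":0},{"tx":-4,"ty":0,"tz":1.5,"roll":0},{"tx":0,"ty":0,"tz":0,"roll":0},{"tx":0,"ty":0,"tz":0,"roll":0}]'
python3 -c "from h import *;side_profile()"
```

```text
t: 18.6
tool_pos: [0.5167, -0.0968, 0.0799]
tool_rot: [0.293, 3.118, -0.002]
contact_force: [1.7, 0.3, 11.8]
opening: 0.0493
grip_force: 28.3
row,tool x,z: (150.0, 63.4, 79.2) (158.0, 58.5, 79.0) (166.0, 53.7, 78.8) (174.0, 48.6, 79.5) (182.0, 43.6, 79.2) (190.0, 38.5, 78.7) (198.0, 33.2, 79.2) (206.0, 27.9, 79.2) (214.0, 27.3, 61.6) (222.0, 34.5, 20.5) (230.0, 39.3, -7.2) (238.0, 36.7, -9.6) (246.0, 33.7, -10.7) (254.0, 30.3, -10.8) (262.0, 27.0, -11.3) (270.0, 23.8, -12.2) (278.0, 20.4, -12.6) (286.0, 17.1, -13.3) (294.0, 13.6, -13.6) (302.0, 10.5, -14.6) (310.0, 7.0, -15.0) (318.0, 3.5, -15.6) (326.0, 0.0, -16.1) (334.0, -69.6, 79.9) (342.0, -76.6, 80.0) (350.0, -83.8, 80.2) (358.0, -91.2, 80.3) (366.0, -98.6, 80.4) (374.0, -106.1, 80.4) (382.0, -113.6, 80.2) (390.0, -121.9, 80.8) (398.0, -129.6, 80.5) (406.0, -137.8, 80.6) (414.0, -146.1, 80.8) (422.0, -154.5, 80.7)
F [ 1.7  0.3 11.8] T [ 0.12 -0.16 -0.02] tcp [ 0.5167 -0.0968  0.0799] grip 28.285012543201447
```

```bash
python3 -m handwheel '[{"tx":0,"ty":0,"tz":0,"roll":0},{"tx":0,"ty":0,"tz":0,"roll":0},{"tx":0,"ty":0,"tz":0,"roll":0},{"tx":0,"ty":0,"tz":0,"roll":0},{"tx":0,"ty":0,"tz":0,"roll":0},{"tx":0,"ty":0,"tz":0,"roll":0}]' 65 20
python3 -c "from h import *;side_profile()"
```

```text
t: 19.15
tool_pos: [0.512, -0.0956, 0.075]
tool_rot: [-0.294, -3.127, -0.0]
contact_force: [-0.1, -0.3, 0.6]
opening: 0.0647
grip_force: 0.0
row,tool x,z: (150.0, 63.8, 74.4) (158.0, 59.1, 74.4) (166.0, 54.2, 74.4) (174.0, 49.3, 74.7) (182.0, 44.3, 74.9) (190.0, 39.4, 74.3) (198.0, 34.3, 74.3) (206.0, 29.1, 74.4) (214.0, 23.8, 74.7) (222.0, 18.5, 74.6) (230.0, 18.1, 58.8) (238.0, 17.9, 44.6) (246.0, 17.7, 32.2) (254.0, 17.5, 21.3) (262.0, 17.3, 11.4) (270.0, 17.1, 2.6) (278.0, 17.0, -5.5) (286.0, 16.9, -12.8) (294.0, 15.0, -16.2) (302.0, 11.5, -16.5) (310.0, 7.5, -16.0) (318.0, 3.7, -15.9) (326.0, -0.2, -15.8) (334.0, -4.1, -15.8) (342.0, -7.9, -16.1) (350.0, -12.2, -15.8) (358.0, -16.3, -15.7) (366.0, -20.6, -15.6) (374.0, -24.7, -15.8) (382.0, -108.6, 74.6) (390.0, -115.9, 74.3) (398.0, -123.6, 74.3) (406.0, -131.8, 74.6) (414.0, -139.5, 74.4) (422.0, -147.9, 74.5)
F [-0.1 -0.3  0.6] T [0.02 0.01 0.03] tcp [ 0.512  -0.0956  0.075 ] grip 0.0
```

The block is standing upright on its blue end and released. Its sides are vertical, it runs from +17 to −27 mm in tool x, and it is 30 cm or so from the gauge. I'll take it again lower down.

```bash
python3 -m handwheel '[{"tx":0,"ty":0,"tz":6,"roll":0},{"tx":0,"ty":0,"tz":8,"roll":0},{"tx":0,"ty":0,"tz":4,"roll":0},{"tx":0,"ty":0,"tz":0,"roll":0}]' 65 60
python3 -m handwheel '[{"tx":0,"ty":0,"tz":0,"roll":0},{"tx":0,"ty":0,"tz":0,"roll":0},{"tx":0,"ty":0,"tz":0,"roll":0},{"tx":0,"ty":0,"tz":0,"roll":0},{"tx":0,"ty":0,"tz":0,"roll":0},{"tx":0,"ty":0,"tz":0,"roll":0}]' 40 60
python3 -m handwheel '[{"tx":0,"ty":0,"tz":-10,"roll":0},{"tx":0,"ty":0,"tz":-20,"roll":0},{"tx":0,"ty":0,"tz":-20,"roll":0},{"tx":0,"ty":0,"tz":-15,"roll":0},{"tx":0,"ty":0,"tz":0,"roll":0},{"tx":0,"ty":0,"tz":0,"roll":0}]'
python3 - <<'E'
from h import *
side_profile()
G=np.array([.5974,.0922]);y=-.1853;u=np.array([np.cos(y),np.sin(y)])
delta([*(G-.075*u),.12],y)
E
```

```text
t: 19.53
tool_pos: [0.5111, -0.0953, 0.0555]
tool_rot: [-0.294, -3.124, -0.001]
contact_force: [-0.2, 0.0, -0.9]
opening: 0.0649
grip_force: 0.0
t: 20.03
tool_pos: [0.5122, -0.0958, 0.0572]
tool_rot: [-0.294, -3.128, 0.0]
contact_force: [1.3, -0.8, -3.9]
opening: 0.0495
grip_force: 64.1
t: 20.53
tool_pos: [0.5127, -0.0958, 0.1232]
tool_rot: [0.294, 3.126, -0.0]
contact_force: [-0.2, -0.6, -6.7]
opening: 0.0495
grip_force: 64.0
row,tool x,z: (150.0, 59.5, 122.7) (158.0, 53.7, 123.0) (166.0, 47.9, 122.6) (174.0, 41.8, 123.2) (182.0, 35.8, 122.8) (190.0, 29.7, 122.8) (198.0, 23.5, 122.6) (206.0, 17.2, 122.6) (214.0, 10.7, 122.8) (222.0, 4.2, 123.0) (230.0, -2.3, 122.4) (238.0, 18.8, 42.0) (246.0, 18.5, 30.0) (254.0, 18.7, 18.4) (262.0, 18.6, 8.3) (270.0, 18.7, -0.7) (278.0, 18.7, -9.0) (286.0, 18.5, -16.0) (294.0, 18.6, -22.9) (302.0, 18.4, -28.7) (310.0, 17.6, -32.9) (318.0, 14.6, -33.3) (326.0, 11.2, -33.2) (334.0, 7.6, -32.9) (342.0, 4.3, -33.1) (350.0, 1.1, -33.5) (358.0, -2.4, -33.6) (366.0, -6.1, -33.4) (374.0, -9.9, -33.4) (382.0, -13.9, -33.1) (390.0, -17.6, -33.3) (398.0, -21.5, -33.2) (406.0, -179.4, 122.9) (414.0, -189.4, 123.1) (422.0, -199.1, 122.8)
F [-0.2 -0.6 -6.7] T [0.   0.03 0.01] tcp [ 0.5127 -0.0958  0.1232] grip 63.9956796169281
tool mm [ 25.8 200.2   1.9] roll -0.0021 heading -0.1874 tcp [ 0.5117 -0.0954  0.1218] z axis [-1.3e-03  5.0e-04 -1.0e+00]
```

```bash
python3 -m handwheel '[{"tx":12,"ty":15,"tz":0,"roll":0},{"tx":14,"ty":30,"tz":0,"roll":0},{"tx":0,"ty":35,"tz":0,"roll":0},{"tx":0,"ty":35,"tz":0,"roll":0},{"tx":0,"ty":35,"tz":0,"roll":0},{"tx":0,"ty":30,"tz":0,"roll":0},{"tx":0,"ty":20,"tz":15,"roll":0},{"tx":0,"ty":0,"tz":20,"roll":0},{"tx":0,"ty":0,"tz":10,"roll":0},{"tx":0,"ty":0,"tz":3,"roll":0},{"tx":0,"ty":0,"tz":0,"roll":0},{"tx":0,"ty":0,"tz":0,"roll":0}]'
python3 - <<'E'
from h import *
G=np.array([.5974,.0922]);y=-.1853;u=np.array([np.cos(y),np.sin(y)])
delta([*(G-.075*u),.067],y)
import cv2
im,d=optics.get_image("wrist");im2,d=optics.get_image("side")
cv2.imwrite("pics/w5.png",np.vstack([im[190:],np.hstack([cv2.resize(im2[190:300,200:360],(448,308),interpolation=cv2.INTER_CUBIC),np.zeros((308,192,3),np.uint8)])])[:,:,::-1])
E
```

```text
t: 21.58
tool_pos: [0.524, 0.1049, 0.0743]
tool_rot: [-0.296, -3.127, 0.0]
contact_force: [0.5, -0.6, -5.2]
opening: 0.0489
grip_force: 64.9
tool mm [0.5 1.  7.3] roll -0.0032 heading -0.1885 tcp [0.524  0.1049 0.0743] z axis [-7.e-04 -1.e-04 -1.e+00]
```

View pics/w5.png

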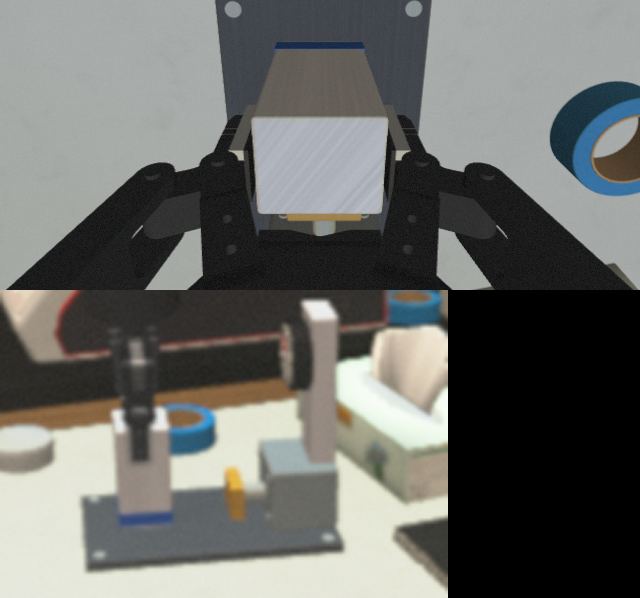

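Upper view: the anvil is visible beyond the block at about columns 279–360, and the base holes are at 233 and 414. Lower view: the block stands on its blue end, facing the anvil. I'll measure the lateral offset more exactly.

Run:
```python
import cv2,numpy as np
im=cv2.imread("pics/w5.png");hsv=cv2.cvtColor(im,cv2.COLOR_BGR2HSV)
m=(hsv[:,:,0]>10)&(hsv[:,:,0]<30)&(hsv[:,:,1]>110)
for r in range(205,235,2):
    c=np.where(m[r,240:400])[0]+240
    if len(c):print(r,c.min(),c.max(),len(c))
g=cv2.cvtColor(im,cv2.COLOR_BGR2GRAY).astype(int)
for r in (3,20,40,60,80):
    row=cv2.GaussianBlur(im[r:r+1,:,:],(5,1),0)[0].astype(int).sum(1)
    d=np.diff(row);print(r,150+d[150:270].argmin(),380+d[380:480].argmax())
```

```text
215 287 361 75
217 287 360 74
219 287 360 74
3 214 430
20 216 429
40 218 427
60 220 425
80 222 423
```

```bash
python3 -m handwheel '[{"tx":0,"ty":2.2,"tz":4,"roll":0},{"tx":0,"ty":0,"tz":2.5,"roll":0},{"tx":0,"ty":0,"tz":0,"roll":0},{"tx":-6,"ty":0,"tz":0,"roll":0},{"tx":-8,"ty":0,"tz":0,"roll":0},{"tx":-8,"ty":0,"tz":0,"roll":0},{"tx":-8,"ty":0,"tz":0,"roll":0},{"tx":-6,"ty":0,"tz":0,"roll":0},{"tx":-5,"ty":0,"tz":0,"roll":0},{"tx":-3,"ty":0,"tz":0,"roll":0},{"tx":0,"ty":0,"tz":0,"roll":0},{"tx":0,"ty":0,"tz":0,"roll":0}]'
python3 - <<'E'
from h import *
import cv2
G=np.array([.5974,.0922]);y=-.1853;u=np.array([np.cos(y),np.sin(y)])
delta([*(G-.075*u),.067],y)
im,_=optics.get_image("wrist");hsv=cv2.cvtColor(im,cv2.COLOR_RGB2HSV)
m=(hsv[:,:,0]>10)&(hsv[:,:,0]<30)&(hsv[:,:,1]>110)
for r in range(395,425,4):
    c=np.where(m[r,240:400])[0]+240
    if len(c):print(r,c.min(),c.max(),len(c))
for r in (200,220,240):
    row=cv2.GaussianBlur(im[r:r+1],(5,1),0)[0].astype(int).sum(1);d=np.diff(row);print(r,150+d[150:270].argmin(),380+d[380:480].argmax())
E
```

```text
t: 22.68
tool_pos: [0.5677, 0.0995, 0.0678]
tool_rot: [-0.294, -3.127, 0.0]
contact_force: [0.2, -0.7, -6.1]
opening: 0.0491
grip_force: 65.1
tool mm [44.4 -1.8  0.8] roll -0.0022 heading -0.1875 tcp [0.5677 0.0995 0.0678] z axis [-6.e-04  0.e+00 -1.e+00]
200 207 428
220 209 427
240 211 425
```

```bash
python3 -m handwheel '[{"tx":0,"ty":-0.8,"tz":0.9,"roll":0},{"tx":0,"ty":0,"tz":0,"roll":0},{"tx":-3,"ty":0,"tz":0,"roll":0},{"tx":-3,"ty":0,"tz":0,"roll":0},{"tx":-2,"ty":0,"tz":0,"roll":0},{"tx":-2,"ty":0,"tz":0,"roll":0},{"tx":0,"ty":0,"tz":0,"roll":0},{"tx":0,"ty":0,"tz":0,"roll":0}]'
python3 -m handwheel '[{"tx":-2,"ty":0,"tz":0,"roll":0},{"tx":-2,"ty":0,"tz":0,"roll":0},{"tx":0,"ty":0,"tz":0,"roll":0},{"tx":0,"ty":0,"tz":0,"roll":0}]'
python3 -m handwheel '[{"tx":-1.5,"ty":0,"tz":0,"roll":0},{"tx":-1.5,"ty":0,"tz":0,"roll":0},{"tx":0,"ty":0,"tz":0,"roll":0},{"tx":0,"ty":0,"tz":0,"roll":0}]'
```

```text
t: 23.4
tool_pos: [0.578, 0.0968, 0.0673]
tool_rot: [0.294, 3.127, -0.0]
contact_force: [-0.3, -0.1, -4.5]
opening: 0.049
grip_force: 65.6
t: 23.73
tool_pos: [0.5817, 0.0961, 0.0672]
tool_rot: [0.294, 3.127, -0.0]
contact_force: [-1.8, -0.1, -1.8]
opening: 0.049
grip_force: 65.8
t: 24.07
tool_pos: [0.5829, 0.0959, 0.0674]
tool_rot: [-0.293, -3.124, 0.0]
contact_force: [-9.0, 1.2, 3.8]
opening: 0.0493
grip_force: 66.5
```

```bash
python3 -m handwheel '[{"tx":-1.5,"ty":0,"tz":0,"roll":0},{"tx":0,"ty":0,"tz":0,"roll":0},{"tx":0,"ty":0,"tz":0,"roll":0},{"tx":0,"ty":0,"tz":0,"roll":0}]'
python3 -m handwheel '[{"tx":1.5,"ty":0,"tz":0,"roll":0},{"tx":0.5,"ty":0,"tz":0,"roll":0},{"tx":0,"ty":0,"tz":0,"roll":0},{"tx":0,"ty":0,"tz":0,"roll":0}]'
```

```text
t: 24.4
tool_pos: [0.5834, 0.0958, 0.0675]
tool_rot: [-0.293, -3.121, 0.0]
contact_force: [-12.9, 0.3, 6.9]
opening: 0.049
grip_force: 66.8
t: 24.73
tool_pos: [0.5829, 0.0959, 0.0673]
tool_rot: [-0.293, -3.125, 0.0]
contact_force: [-6.2, -0.7, 1.7]
opening: 0.0491
grip_force: 66.2
```

Still pressing at 6 N with the block at its stop. I'll release it gently.

```bash
python3 -m handwheel '[{"tx":0,"ty":0,"tz":0,"roll":0},{"tx":0,"ty":0,"tz":0,"roll":0},{"tx":0,"ty":0,"tz":0,"roll":0},{"tx":0,"ty":0,"tz":0,"roll":0},{"tx":0,"ty":0,"tz":0,"roll":0}]' 62 20
python3 - <<'E'
from h import *
import cv2
side_profile()
im,d=optics.get_image("wrist");cv2.imwrite("pics/w6.png",im[:,:,::-1])
im2,d=optics.get_image("side");cv2.imwrite("pics/s6.png",cv2.resize(im2[190:300,200:360,::-1],None,fx=4,fy=4,interpolation=cv2.INTER_CUBIC))
E
```

```text
t: 25.15
tool_pos: [0.5845, 0.0957, 0.0676]
tool_rot: [0.294, 3.126, 0.0]
contact_force: [-1.0, 0.1, -0.1]
opening: 0.062
grip_force: 0.0
row,tool x,z: (150.0, 65.3, 57.0) (158.0, 60.9, 57.1) (166.0, 56.6, 56.9) (174.0, 52.0, 57.1) (182.0, 47.5, 57.1) (190.0, 42.9, 57.1) (198.0, 38.2, 57.1) (206.0, 33.5, 56.7) (214.0, 28.4, 57.5) (222.0, 23.6, 57.1) (230.0, 21.2, 49.2) (238.0, 20.9, 35.9) (246.0, 21.0, 23.4) (254.0, 20.9, 12.8) (262.0, 21.0, 2.7) (270.0, 21.0, -5.9) (278.0, 21.0, -13.9) (286.0, 20.9, -20.8) (294.0, 21.0, -27.4) (302.0, 20.2, -31.9) (310.0, 17.6, -32.9) (318.0, 14.3, -33.0) (326.0, 10.9, -32.8) (334.0, 7.6, -32.9) (342.0, 4.0, -32.7) (350.0, 0.7, -33.0) (358.0, -3.1, -32.7) (366.0, -6.7, -32.8) (374.0, -10.3, -32.8) (382.0, -14.2, -32.8) (390.0, -18.1, -32.7) (398.0, -22.5, -32.2) (406.0, -59.7, 1.5) (414.0, -65.0, 1.5) (422.0, -70.2, 1.3)
F [-1.   0.1 -0.1] T [ 0.02 -0.04 -0.  ] tcp [0.5845 0.0957 0.0676] grip 0.0
```

```bash
python3 -m handwheel '[{"tx":0,"ty":0,"tz":-15,"roll":0},{"tx":0,"ty":0,"tz":-20,"roll":0},{"tx":0,"ty":0,"tz":-20,"roll":0},{"tx":0,"ty":0,"tz":-10,"roll":0},{"tx":20,"ty":0,"tz":0,"roll":0},{"tx":28,"ty":0,"tz":0,"roll":0},{"tx":0,"ty":0,"tz":0,"roll":0},{"tx":0,"ty":0,"tz":0,"roll":0}]'
python3 -m handwheel '[{"tx":0,"ty":0,"tz":20,"roll":0},{"tx":0,"ty":0,"tz":30,"roll":0},{"tx":0,"ty":0,"tz":25,"roll":0},{"tx":0,"ty":0,"tz":10,"roll":0},{"tx":0,"ty":0,"tz":0,"roll":0},{"tx":0,"ty":0,"tz":0,"roll":0},{"tx":0,"ty":0,"tz":0,"roll":0},{"tx":0,"ty":0,"tz":0,"roll":0}]' 0 20
python3 - <<'E'
from h import *
import cv2
im,d=optics.get_image("wrist");cv2.imwrite("pics/w7.png",im[:,:,::-1])
im2,d=optics.get_image("side")
cv2.imwrite("pics/s7.png",np.vstack([im[220:],np.hstack([cv2.resize(im2[190:300,200:360],(480,330),interpolation=cv2.INTER_CUBIC),np.zeros((330,160,3),np.uint8)])])[:,:,::-1])
E
```

```text
t: 25.97
tool_pos: [0.5356, 0.1048, 0.1315]
tool_rot: [-0.293, -3.127, 0.0]
contact_force: [1.1, 0.2, -0.3]
opening: 0.0623
grip_force: 0.0
t: 26.63
tool_pos: [0.5385, 0.1047, 0.0493]
tool_rot: [0.294, 3.124, 0.001]
contact_force: [0.4, -0.8, 0.6]
opening: 0.0001
grip_force: 0.0
```

View pics/s7.png

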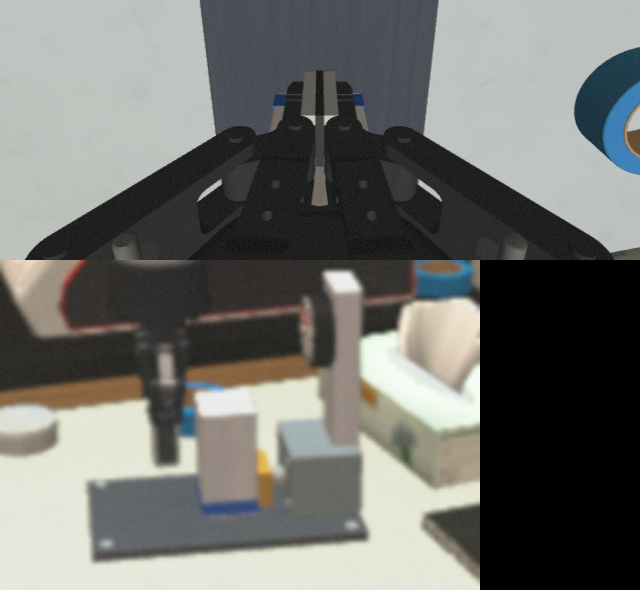

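The block stands upright against the anvil (lower view, block at (228,450), brass at (263,478)). The shut gripper is behind it. A light nudge from there will confirm the anvil is fully home.

```bash
python3 -m handwheel '[{"tx":-4,"ty":0,"tz":0,"roll":0},{"tx":-5,"ty":0,"tz":0,"roll":0},{"tx":-3,"ty":0,"tz":0,"roll":0},{"tx":0,"ty":0,"tz":0,"roll":0},{"tx":0,"ty":0,"tz":0,"roll":0}]'
python3 -m handwheel '[{"tx":-1.5,"ty":0,"tz":0,"roll":0},{"tx":0,"ty":0,"tz":0,"roll":0},{"tx":0,"ty":0,"tz":0,"roll":0}]'
python3 -m handwheel '[{"tx":-1.5,"ty":0,"tz":0,"roll":0},{"tx":0,"ty":0,"tz":0,"roll":0},{"tx":0,"ty":0,"tz":0,"roll":0}]'
python3 -m handwheel '[{"tx":-1.5,"ty":0,"tz":0,"roll":0},{"tx":0,"ty":0,"tz":0,"roll":0},{"tx":0,"ty":0,"tz":0,"roll":0}]'
```

```text
t: 27.15
tool_pos: [0.5488, 0.1023, 0.0471]
tool_rot: [-0.294, -3.128, -0.0]
contact_force: [-0.4, 0.2, -0.3]
opening: 0.0
grip_force: 0.0
t: 27.4
tool_pos: [0.5499, 0.1021, 0.047]
tool_rot: [-0.294, -3.128, 0.0]
contact_force: [-1.0, 1.3, 0.1]
opening: -0.0001
grip_force: 0.0
t: 27.65
tool_pos: [0.5507, 0.102, 0.0468]
tool_rot: [-0.294, -3.126, -0.0]
contact_force: [-3.5, 0.2, 1.2]
opening: -0.0001
grip_force: 0.0
t: 27.9
tool_pos: [0.5516, 0.1018, 0.0466]
tool_rot: [-0.293, -3.125, -0.0]
contact_force: [-6.2, 1.0, 2.5]
opening: -0.0002
grip_force: 0.0
```

```bash
python3 -m handwheel '[{"tx":-1.5,"ty":0,"tz":0,"roll":0},{"tx":0,"ty":0,"tz":0,"roll":0},{"tx":0,"ty":0,"tz":0,"roll":0}]'
python3 -m handwheel '[{"tx":-1.5,"ty":0,"tz":0,"roll":0},{"tx":0,"ty":0,"tz":0,"roll":0},{"tx":0,"ty":0,"tz":0,"roll":0}]'
python3 -c "
from h import *
G=np.array([.5974,.0922]);y=-.1853;u=np.array([np.cos(y),np.sin(y)])
delta([*(G-.075*u),.067],y)"
```

```text
t: 28.15
tool_pos: [0.5526, 0.1017, 0.0466]
tool_rot: [-0.293, -3.123, -0.0]
contact_force: [-8.8, 0.7, 4.3]
opening: -0.0002
grip_force: 0.0
t: 28.4
tool_pos: [0.5538, 0.1014, 0.0464]
tool_rot: [-0.293, -3.123, -0.0]
contact_force: [-8.7, 1.8, 2.4]
opening: -0.0
grip_force: 0.8
tool mm [ 30.5  -1.1 -20.5] roll -0.0019 heading -0.1872 tcp [0.5538 0.1014 0.0464] z axis [-5.3e-03  6.0e-04 -1.0e+00]
```

```bash
python3 -m handwheel '[{"tx":4,"ty":0,"tz":0,"roll":0},{"tx":10,"ty":0,"tz":0,"roll":0},{"tx":20,"ty":0,"tz":0,"roll":0},{"tx":5,"ty":0,"tz":-20,"roll":0},{"tx":0,"ty":0,"tz":-35,"roll":0},{"tx":0,"ty":0,"tz":-30,"roll":0},{"tx":0,"ty":0,"tz":0,"roll":0},{"tx":0,"ty":0,"tz":0,"roll":0}]' 85 20
python3 -m handwheel '[{"tx":-10,"ty":0,"tz":-10,"roll":0},{"tx":-30,"ty":0,"tz":0,"roll":0},{"tx":-28,"ty":0,"tz":0,"roll":0},{"tx":0,"ty":0,"tz":0,"roll":0},{"tx":0,"ty":0,"tz":0,"roll":0},{"tx":0,"ty":0,"tz":0,"roll":0},{"tx":0,"ty":0,"tz":0,"roll":0}]'
cat >> h.py <<'E'
def rear():
    "rear face position along gauge x (mm, nominal G) from wrist depth"
    o=ctrl.get_obs();im,d=optics.get_image("wrist");p=optics.camera_params("wrist");T=np.eye(4);T[:3,:3]=R.from_rotvec(o["tool_rot"]).as_matrix();T[:3,3]=o["tool_pos"];E=T@p["tool_from_camera"];K=p["mtx"]
    G=np.array([.5974,.0922,0]);y=-.1853;u=np.array([np.cos(y),np.sin(y),0])
    for cc in (300,319,338):
        out=[]
        for r in range(160,440,6):
            z=np.median(d[r-1:r+2,cc-4:cc+5]);P=E[:3,:3]@(np.linalg.solve(K,[cc,r,1])*z)+E[:3,3]
            out.append(((P-G)@u*1e3,P[2]*1e3))
        A=np.array(out);s=A[(A[:,1]>18)&(A[:,1]<92)&(A[:,0]<-15)&(A[:,0]>-60)];t=A[(A[:,1]>95)&(A[:,1]<110)]
        print(cc,"rear x",np.median(s[:,0]).round(2),"slope",np.polyfit(s[:,1],s[:,0],1).round(4) if len(s)>2 else s,"top z",t[:,1].mean().round(1),"top slope",np.polyfit(t[:,0],t[:,1],1)[0].round(3) if len(t)>2 else "")
    print(o["tool_pos"],o["contact_force"])
E
python3 -c "from h import *;rear()"
```

```text
t: 29.07
tool_pos: [0.5195, 0.1085, 0.1353]
tool_rot: [0.293, 3.121, 0.001]
contact_force: [1.0, -0.0, -1.0]
opening: 0.085
grip_force: 0.0
t: 29.65
tool_pos: [0.5829, 0.0958, 0.141]
tool_rot: [-0.293, -3.126, 0.0]
contact_force: [-0.1, -0.1, -0.3]
opening: 0.0851
grip_force: 0.0
300 rear x -36.36 slope [ 3.80000e-03 -3.65756e+01] top z 100.8 top slope 0.045
319 rear x -36.36 slope [ 4.10000e-03 -3.66255e+01] top z 100.3 top slope 0.02
338 rear x -36.23 slope [ 4.30000e-03 -3.65136e+01] top z 100.8 top slope 0.044
[0.58292135 0.09578432 0.14095607] [-0.07153207 -0.05231699 -0.32460136]
```

Depth readings from different heights aren't comparable to the millimetre. I'll grip the block again, press once more, and measure from one fixed pose.

```bash
python3 -m handwheel '[{"tx":0,"ty":0,"tz":20,"roll":0},{"tx":0,"ty":0,"tz":25,"roll":0},{"tx":0,"ty":0,"tz":18,"roll":0},{"tx":0,"ty":0,"tz":8,"roll":0},{"tx":0,"ty":0,"tz":1,"roll":0},{"tx":0,"ty":0,"tz":0,"roll":0},{"tx":0,"ty":0,"tz":0,"roll":0},{"tx":0,"ty":0,"tz":0,"roll":0}]' 65 60
python3 -c "from h import *;rear()"
python3 -m handwheel '[{"tx":0,"ty":0,"tz":0,"roll":0},{"tx":0,"ty":0,"tz":0,"roll":0},{"tx":0,"ty":0,"tz":0,"roll":0},{"tx":0,"ty":0,"tz":0,"roll":0},{"tx":0,"ty":0,"tz":0,"roll":0}]' 40 60
python3 -c "from h import *;rear()"
python3 -m handwheel '[{"tx":-1.5,"ty":0,"tz":0,"roll":0},{"tx":0,"ty":0,"tz":0,"roll":0},{"tx":0,"ty":0,"tz":0,"roll":0}]'
python3 -m handwheel '[{"tx":-1.5,"ty":0,"tz":0,"roll":0},{"tx":0,"ty":0,"tz":0,"roll":0},{"tx":0,"ty":0,"tz":0,"roll":0}]'
python3 -c "from h import *;rear()"
```

```text
t: 30.37
tool_pos: [0.5855, 0.0957, 0.072]
tool_rot: [0.293, 3.125, 0.001]
contact_force: [1.0, 0.6, 0.9]
opening: 0.0647
grip_force: 0.0
300 rear x -36.3 slope [ 1.10000e-03 -3.63826e+01] top z 100.4 top slope 0.019
319 rear x -36.28 slope [ 3.00000e-03 -3.64886e+01] top z 100.4 top slope 0.011
338 rear x -36.3 slope [ 3.90000e-03 -3.65437e+01] top z 100.4 top slope 0.014
[0.58552964 0.09571114 0.07200229] [1.03756567 0.6173346  0.94392448]
t: 30.83
tool_pos: [0.5852, 0.0955, 0.0715]
tool_rot: [0.294, 3.126, 0.0]
contact_force: [-1.4, -1.7, 5.3]
opening: 0.0494
grip_force: 65.2
300 rear x -36.11 slope [ 3.50000e-03 -3.63444e+01] top z 100.2 top slope 0.022
319 rear x -36.1 slope [ 1.00000e-03 -3.61738e+01] top z 100.2 top slope 0.021
338 rear x -36.1 slope [ 3.20000e-03 -3.63214e+01] top z 100.2 top slope 0.027
[0.58524008 0.09550337 0.07154101] [-1.3779597  -1.70649571  5.27361837]
t: 31.13
tool_pos: [0.5856, 0.0954, 0.0716]
tool_rot: [-0.294, -3.126, -0.0]
contact_force: [-5.2, -0.4, 10.0]
opening: 0.0491
grip_force: 65.9
t: 31.38
tool_pos: [0.586, 0.0954, 0.0716]
tool_rot: [-0.293, -3.123, -0.0]
contact_force: [-9.5, 0.5, 12.8]
opening: 0.0492
grip_force: 66.2
300 rear x -35.56 slope [ 1.15000e-02 -3.62769e+01] top z 100.5 top slope 0.015
319 rear x -35.49 slope [ 1.40000e-02 -3.63886e+01] top z 100.4 top slope 0.016
338 rear x -35.56 slope [ 1.45000e-02 -3.64427e+01] top z 100.5 top slope 0.014
[0.58603266 0.09542393 0.07164856] [-9.46451732  0.46339828 12.84620376]
```

The bottom of the block does not move under the push (intercept unchanged at −36.4 mm; only the top leans by elastic tilt). The anvil was already hard home. I'll unload and release.

```bash
python3 -m handwheel '[{"tx":1.5,"ty":0,"tz":-1,"roll":0},{"tx":1,"ty":0,"tz":-1,"roll":0},{"tx":0,"ty":0,"tz":0,"roll":0},{"tx":0,"ty":0,"tz":0,"roll":0}]'
python3 -m handwheel '[{"tx":0,"ty":0,"tz":0,"roll":0},{"tx":0,"ty":0,"tz":0,"roll":0},{"tx":0,"ty":0,"tz":0,"roll":0},{"tx":0,"ty":0,"tz":0,"roll":0},{"tx":0,"ty":0,"tz":0,"roll":0}]' 64 20
python3 -c "from h import *;rear()"
python3 -m handwheel '[{"tx":0,"ty":0,"tz":-15,"roll":0},{"tx":0,"ty":0,"tz":-25,"roll":0},{"tx":0,"ty":0,"tz":-25,"roll":0},{"tx":10,"ty":0,"tz":-25,"roll":0},{"tx":25,"ty":0,"tz":-10,"roll":0},{"tx":30,"ty":0,"tz":0,"roll":0},{"tx":0,"ty":0,"tz":0,"roll":0},{"tx":0,"ty":0,"tz":0,"roll":0}]'
python3 - <<'E'
from h import *
import cv2
rear()
im,d=optics.get_image("top");a=cv2.imread("pics/top0.png")[:,:,::-1]
# bystander change check
df=cv2.absdiff(cv2.GaussianBlur(im,(5,5),0),cv2.GaussianBlur(np.ascontiguousarray(a),(5,5),0)).max(2)
n,l,s,c=cv2.connectedComponentsWithStats((df>30).astype(np.uint8))
for i in range(1,n):
    if s[i,4]>8:print(s[i],c[i].round())
E
```

```text
t: 31.77
tool_pos: [0.5844, 0.0956, 0.0716]
tool_rot: [-0.294, -3.127, -0.0]
contact_force: [-0.2, 0.7, -0.7]
opening: 0.0492
grip_force: 64.7
t: 32.18
tool_pos: [0.585, 0.0955, 0.0723]
tool_rot: [0.294, 3.128, 0.0]
contact_force: [0.9, -1.1, -0.3]
opening: 0.0642
grip_force: 0.0
300 rear x -37.33 slope [-2.40000e-03 -3.71535e+01] top z 100.1 top slope 0.033
319 rear x -37.34 slope [ 1.30000e-03 -3.73979e+01] top z 100.1 top slope 0.031
338 rear x -37.37 slope [ 1.30000e-03 -3.74422e+01] top z 100.0 top slope 0.032
[0.58499685 0.09551215 0.07226356] [ 0.9059012  -1.06150937 -0.32158616]
t: 32.9
tool_pos: [0.52, 0.1079, 0.1721]
tool_rot: [0.293, 3.127, -0.0]
contact_force: [-0.1, 0.1, -0.1]
opening: 0.0641
grip_force: 0.0
300 rear x -37.44 slope [ 1.00000e-04 -3.74274e+01] top z 100.1 top slope 0.024
319 rear x -37.37 slope [ 3.30000e-03 -3.75749e+01] top z 99.9 top slope -0.006
338 rear x -37.36 slope [ 3.90000e-03 -3.76036e+01] top z 100.1 top slope 0.023
[0.52003776 0.10787797 0.17209664] [-0.10598705  0.11436816 -0.10904267]
[  206   247    67   233 11618] [237. 370.]
[258 246  17  10  82] [266. 250.]
[375 277  31  36 579] [391. 295.]
[273 279   5   4  16] [275. 281.]
[259 398   7  25  90] [263. 411.]
[   0  401   89   79 3948] [ 29. 448.]
[295 475  12   5  37] [300. 477.]
[280 477  11   3  26] [285. 478.]
```

Unloading dragged the block back about 1 mm, so I'll nudge it home again from behind with the shut fingers, then pull away cleanly.

```bash
python3 -m handwheel '[{"tx":0,"ty":0,"tz":20,"roll":0},{"tx":0,"ty":0,"tz":32,"roll":0},{"tx":0,"ty":0,"tz":32,"roll":0},{"tx":0,"ty":0,"tz":30,"roll":0},{"tx":0,"ty":0,"tz":16,"roll":0},{"tx":-10,"ty":0,"tz":0,"roll":0},{"tx":-10,"ty":0,"tz":0,"roll":0},{"tx":-6,"ty":0,"tz":0,"roll":0},{"tx":0,"ty":0,"tz":0,"roll":0},{"tx":0,"ty":0,"tz":0,"roll":0}]' 0 20
python3 -m handwheel '[{"tx":-2,"ty":0,"tz":0,"roll":0},{"tx":-2,"ty":0,"tz":0,"roll":0},{"tx":0,"ty":0,"tz":0,"roll":0},{"tx":0,"ty":0,"tz":0,"roll":0}]'
python3 -m handwheel '[{"tx":-1.5,"ty":0,"tz":0,"roll":0},{"tx":0,"ty":0,"tz":0,"roll":0},{"tx":0,"ty":0,"tz":0,"roll":0}]'
python3 -m handwheel '[{"tx":-1.5,"ty":0,"tz":0,"roll":0},{"tx":0,"ty":0,"tz":0,"roll":0},{"tx":0,"ty":0,"tz":0,"roll":0}]'
```

```text
t: 33.83
tool_pos: [0.5482, 0.1027, 0.0438]
tool_rot: [0.294, 3.126, 0.001]
contact_force: [-2.3, 1.4, 0.4]
opening: -0.0001
grip_force: 0.0
t: 34.17
tool_pos: [0.5504, 0.1022, 0.0425]
tool_rot: [0.294, 3.128, 0.0]
contact_force: [-3.2, 0.8, 0.5]
opening: 0.0001
grip_force: 0.0
t: 34.42
tool_pos: [0.5518, 0.1018, 0.0421]
tool_rot: [-0.294, -3.128, -0.0]
contact_force: [-2.8, 1.0, 1.6]
opening: 0.0003
grip_force: 0.0
t: 34.67
tool_pos: [0.5523, 0.1018, 0.0421]
tool_rot: [-0.293, -3.125, -0.0]
contact_force: [-7.0, 1.6, 5.5]
opening: -0.0001
grip_force: 2.5
```

```bash
python3 -m handwheel '[{"tx":-1.5,"ty":0,"tz":0,"roll":0},{"tx":0,"ty":0,"tz":0,"roll":0},{"tx":0,"ty":0,"tz":0,"roll":0}]'
python3 -m handwheel '[{"tx":-1.5,"ty":0,"tz":0,"roll":0},{"tx":0,"ty":0,"tz":0,"roll":0},{"tx":0,"ty":0,"tz":0,"roll":0}]'
python3 -m handwheel '[{"tx":3,"ty":0,"tz":0,"roll":0},{"tx":5,"ty":0,"tz":0,"roll":0},{"tx":15,"ty":0,"tz":0,"roll":0},{"tx":10,"ty":0,"tz":0,"roll":0},{"tx":0,"ty":0,"tz":-25,"roll":0},{"tx":0,"ty":0,"tz":-35,"roll":0},{"tx":0,"ty":0,"tz":-35,"roll":0},{"tx":0,"ty":0,"tz":-35,"roll":0},{"tx":0,"ty":0,"tz":0,"roll":0},{"tx":0,"ty":0,"tz":0,"roll":0}]' 0
python3 -c "from h import *;rear()"
```

```text
t: 34.92
tool_pos: [0.5529, 0.1017, 0.0421]
tool_rot: [-0.293, -3.122, -0.0]
contact_force: [-10.8, 2.0, 8.6]
opening: 0.0002
grip_force: 4.1
t: 35.17
tool_pos: [0.5533, 0.1016, 0.042]
tool_rot: [-0.293, -3.119, -0.0]
contact_force: [-14.5, 2.0, 10.6]
opening: -0.0001
grip_force: 5.0
t: 36.0
tool_pos: [0.5261, 0.1071, 0.1757]
tool_rot: [0.293, 3.12, 0.002]
contact_force: [0.1, 0.7, -0.4]
opening: -0.0002
grip_force: 0.0
300 rear x -36.71 slope [ 1.80000e-03 -3.68104e+01] top z 100.5 top slope 
319 rear x -36.58 slope [-1.10000e-03 -3.65383e+01] top z 104.0 top slope 18.506
338 rear x -36.7 slope [ 4.00000e-04 -3.67186e+01] top z 100.3 top slope 
[0.52605388 0.10714178 0.17573142] [ 0.13027262  0.72014363 -0.44899382]
```

```bash
python3 -m handwheel '[{"tx":5,"ty":0,"tz":0,"roll":0},{"tx":0,"ty":0,"tz":0,"roll":0},{"tx":0,"ty":0,"tz":0,"roll":0},{"tx":0,"ty":0,"tz":0,"roll":0},{"tx":0,"ty":0,"tz":0,"roll":0},{"tx":0,"ty":0,"tz":0,"roll":0},{"tx":0,"ty":0,"tz":0,"roll":0},{"tx":0,"ty":0,"tz":0,"roll":0}]' 64
python3 -c "from h import *;rear()"
```

```text
t: 36.72
tool_pos: [0.519, 0.108, 0.172]
tool_rot: [-0.294, -3.128, 0.0]
contact_force: [-0.4, 0.8, -0.6]
opening: 0.064
grip_force: 0.0
300 rear x -36.71 slope [ 2.90000e-03 -3.68811e+01] top z 100.4 top slope 0.002
319 rear x -36.73 slope [ 3.7000e-03 -3.6907e+01] top z 100.3 top slope -0.025
338 rear x -36.58 slope [-2.70000e-03 -3.64367e+01] top z 100.4 top slope 0.002
[0.51903825 0.10797896 0.17204577] [-0.44372047  0.75419661 -0.55709764]
```

```bash
cat >> h.py <<'E'
def rear2(n=6):
    v=[]
    for _ in range(n):
        o=ctrl.get_obs();im,d=optics.get_image("wrist");p=optics.camera_params("wrist");T=np.eye(4);T[:3,:3]=R.from_rotvec(o["tool_rot"]).as_matrix();T[:3,3]=o["tool_pos"];E=T@p["tool_from_camera"]
        rr,cc=np.mgrid[160:440,285:355];z=d[160:440,285:355]
        P=(np.linalg.solve(p["mtx"],np.stack([cc.ravel(),rr.ravel(),np.ones(cc.size)]))*z.ravel()).T@E[:3,:3].T+E[:3,3]-[.5974,.0922,0]
        y=-.1853;a=P@[np.cos(y),np.sin(y),0]*1e3;b=P@[-np.sin(y),np.cos(y),0]*1e3;m=(P[:,2]>.03)&(P[:,2]<.09)&(abs(a+37)<6)
        c,*_=np.linalg.lstsq(np.c_[np.ones(m.sum()),P[m,2]*1e3-60,b[m]],a[m],rcond=None);v.append([np.median(a[m]),*c[1:]])
    print("rear, dz slope, yaw slope",np.mean(v,0).round(3),"sd",np.std(v,0).round(3),o["tool_pos"].round(4))
E
python3 -c "from h import *;rear2()"
```

```text
rear, dz slope, yaw slope [-3.6618e+01  0.0000e+00  2.0000e-03] sd [0.01 0.   0.  ] [0.519  0.108  0.1721]
```

```bash
python3 -m handwheel '[{"tx":0,"ty":0,"tz":20,"roll":0},{"tx":0,"ty":0,"tz":32,"roll":0},{"tx":0,"ty":0,"tz":32,"roll":0},{"tx":0,"ty":0,"tz":30,"roll":0},{"tx":0,"ty":0,"tz":16,"roll":0},{"tx":0,"ty":0,"tz":0,"roll":0},{"tx":-10,"ty":0,"tz":0,"roll":0},{"tx":-10,"ty":0,"tz":0,"roll":0},{"tx":-6,"ty":0,"tz":0,"roll":0},{"tx":-2,"ty":0,"tz":0,"roll":0},{"tx":0,"ty":0,"tz":0,"roll":0},{"tx":0,"ty":0,"tz":0,"roll":0}]' 0 20
python3 -m handwheel '[{"tx":-1,"ty":0,"tz":0,"roll":0},{"tx":-1,"ty":0,"tz":0,"roll":0},{"tx":-1,"ty":0,"tz":0,"roll":0},{"tx":0,"ty":0,"tz":0,"roll":0},{"tx":0,"ty":0,"tz":0,"roll":0}]'
python3 -m handwheel '[{"tx":-1,"ty":0,"tz":0,"roll":0},{"tx":-1,"ty":0,"tz":0,"roll":0},{"tx":0,"ty":0,"tz":0,"roll":0},{"tx":0,"ty":0,"tz":0,"roll":0}]'
python3 -c "from h import *;rear2(2)"
python3 -m handwheel '[{"tx":0.5,"ty":0,"tz":0,"roll":0},{"tx":0.5,"ty":0,"tz":0,"roll":0},{"tx":0.5,"ty":0,"tz":0,"roll":0},{"tx":0.5,"ty":0,"tz":0,"roll":0},{"tx":0.5,"ty":0,"tz":0,"roll":0},{"tx":0.5,"ty":0,"tz":0,"roll":0},{"tx":0.5,"ty":0,"tz":0,"roll":0},{"tx":0.5,"ty":0,"tz":0,"roll":0},{"tx":1,"ty":0,"tz":0,"roll":0},{"tx":2,"ty":0,"tz":0,"roll":0},{"tx":10,"ty":0,"tz":0,"roll":0},{"tx":16,"ty":0,"tz":0,"roll":0}]'
python3 -m handwheel '[{"tx":0,"ty":0,"tz":-20,"roll":0},{"tx":0,"ty":0,"tz":-32,"roll":0},{"tx":0,"ty":0,"tz":-32,"roll":0},{"tx":0,"ty":0,"tz":-30,"roll":0},{"tx":0,"ty":0,"tz":-16,"roll":0},{"tx":0,"ty":0,"tz":0,"roll":0},{"tx":0,"ty":0,"tz":0,"roll":0},{"tx":0,"ty":0,"tz":0,"roll":0},{"tx":0,"ty":0,"tz":0,"roll":0},{"tx":0,"ty":0,"tz":0,"roll":0}]' 64
python3 -c "from h import *;rear2()"
```

```text
t: 38.07
tool_pos: [0.5473, 0.1028, 0.0429]
tool_rot: [0.294, 3.126, 0.0]
contact_force: [-0.2, -0.5, -0.2]
opening: 0.0
grip_force: 0.0
t: 38.48
tool_pos: [0.549, 0.1023, 0.042]
tool_rot: [-0.294, -3.127, 0.0]
contact_force: [-2.4, 0.3, 1.6]
opening: -0.0002
grip_force: 0.0
t: 38.82
tool_pos: [0.5514, 0.1019, 0.042]
tool_rot: [-0.294, -3.128, -0.0]
contact_force: [-3.3, 1.0, 0.6]
opening: 0.0002
grip_force: 0.0
rear, dz slope, yaw slope [-3.3737e+01  2.0000e-02 -7.0000e-03] sd [0.007 0.002 0.006] [0.5513 0.1018 0.042 ]
t: 39.92
tool_pos: [0.5196, 0.1079, 0.0427]
tool_rot: [0.295, 3.126, 0.0]
contact_force: [-0.2, -0.1, -0.0]
opening: -0.0002
grip_force: 0.0
t: 40.75
tool_pos: [0.5178, 0.1079, 0.17]
tool_rot: [-0.294, -3.124, 0.001]
contact_force: [-0.4, -0.5, 0.4]
opening: 0.0639
grip_force: 0.0
rear, dz slope, yaw slope [-3.6613e+01  0.0000e+00  2.0000e-03] sd [0.015 0.    0.001] [0.5188 0.108  0.1715]
```

```bash
python3 -m handwheel '[{"tx":0,"ty":0,"tz":20,"roll":0},{"tx":0,"ty":0,"tz":32,"roll":0},{"tx":0,"ty":0,"tz":32,"roll":0},{"tx":0,"ty":0,"tz":30,"roll":0},{"tx":0,"ty":0,"tz":14,"roll":0},{"tx":0,"ty":0,"tz":0,"roll":0},{"tx":-10,"ty":0,"tz":0,"roll":0},{"tx":-10,"ty":0,"tz":0,"roll":0},{"tx":-6,"ty":0,"tz":0,"roll":0},{"tx":-3,"ty":0,"tz":0,"roll":0},{"tx":-2,"ty":0,"tz":0,"roll":0},{"tx":0,"ty":0,"tz":0,"roll":0}]' 0 20
python3 -m handwheel '[{"tx":-1,"ty":0,"tz":0,"roll":0},{"tx":-1,"ty":0,"tz":0,"roll":0},{"tx":-1,"ty":0,"tz":0,"roll":0},{"tx":-1,"ty":0,"tz":0,"roll":0},{"tx":0,"ty":0,"tz":0,"roll":0},{"tx":0,"ty":0,"tz":0,"roll":0}]'
python3 -m handwheel '[{"tx":-1,"ty":0,"tz":0,"roll":0},{"tx":-0.5,"ty":0,"tz":0,"roll":0},{"tx":0,"ty":0,"tz":0,"roll":0},{"tx":0,"ty":0,"tz":0,"roll":0}]'
python3 -m handwheel '[{"tx":-1,"ty":0,"tz":0,"roll":0},{"tx":-0.5,"ty":0,"tz":0,"roll":0},{"tx":0,"ty":0,"tz":0,"roll":0},{"tx":0,"ty":0,"tz":0,"roll":0}]'
```

```text
t: 42.05
tool_pos: [0.5501, 0.1022, 0.0449]
tool_rot: [0.294, 3.127, 0.0]
contact_force: [-2.5, 1.8, 1.0]
opening: -0.0002
grip_force: 0.0
t: 42.55
tool_pos: [0.5529, 0.1016, 0.0441]
tool_rot: [-0.294, -3.127, 0.0]
contact_force: [-5.3, 1.1, 3.7]
opening: 0.0004
grip_force: 1.3
t: 42.88
tool_pos: [0.5532, 0.1016, 0.0442]
tool_rot: [-0.293, -3.123, 0.0]
contact_force: [-10.4, 0.9, 7.4]
opening: 0.0001
grip_force: 3.3
t: 43.22
tool_pos: [0.5534, 0.1016, 0.0442]
tool_rot: [-0.293, -3.12, -0.0]
contact_force: [-15.1, 1.4, 11.5]
opening: -0.0002
grip_force: 5.3
```

Firm hard stop (0.2 mm of movement for 5 N more). Now a slow withdrawal and a measurement.

```bash
python3 -m handwheel '[{"tx":1,"ty":0,"tz":0,"roll":0},{"tx":1,"ty":0,"tz":0,"roll":0},{"tx":0.5,"ty":0,"tz":0,"roll":0},{"tx":0.5,"ty":0,"tz":0,"roll":0},{"tx":0.5,"ty":0,"tz":0,"roll":0},{"tx":0.5,"ty":0,"tz":0,"roll":0},{"tx":0.5,"ty":0,"tz":0,"roll":0},{"tx":0.5,"ty":0,"tz":0,"roll":0},{"tx":1,"ty":0,"tz":0,"roll":0},{"tx":1,"ty":0,"tz":0,"roll":0},{"tx":1,"ty":0,"tz":0,"roll":0},{"tx":2,"ty":0,"tz":0,"roll":0}]'
python3 -m handwheel '[{"tx":10,"ty":0,"tz":0,"roll":0},{"tx":18,"ty":0,"tz":0,"roll":0},{"tx":0,"ty":0,"tz":-20,"roll":0},{"tx":0,"ty":0,"tz":-32,"roll":0},{"tx":0,"ty":0,"tz":-32,"roll":0},{"tx":0,"ty":0,"tz":-30,"roll":0},{"tx":0,"ty":0,"tz":-14,"roll":0},{"tx":0,"ty":0,"tz":0,"roll":0},{"tx":0,"ty":0,"tz":0,"roll":0},{"tx":0,"ty":0,"tz":0,"roll":0},{"tx":0,"ty":0,"tz":0,"roll":0},{"tx":0,"ty":0,"tz":0,"roll":0}]' 64
python3 -c "from h import *;rear2();rear()"
```

```text
t: 44.22
tool_pos: [0.5469, 0.1027, 0.0443]
tool_rot: [0.294, 3.127, -0.0]
contact_force: [-0.8, 0.2, 0.7]
opening: 0.0003
grip_force: 0.0
t: 45.22
tool_pos: [0.5178, 0.108, 0.17]
tool_rot: [-0.294, -3.124, 0.001]
contact_force: [0.5, -0.3, -0.3]
opening: 0.0641
grip_force: 0.0
rear, dz slope, yaw slope [-3.6622e+01  0.0000e+00  2.0000e-03] sd [0.021 0.    0.001] [0.5188 0.108  0.1715]
300 rear x -36.64 slope [ 6.00000e-04 -3.66628e+01] top z 100.4 top slope 0.008
319 rear x -36.57 slope [ 3.50000e-03 -3.67843e+01] top z 100.2 top slope -0.026
338 rear x -36.51 slope [ 9.00000e-04 -3.65935e+01] top z 100.5 top slope 0.005
[0.51890562 0.10798556 0.17179042] [-0.91276997 -0.57924396  0.04128803]
```

The rear face returns to the same place (−36.62 mm) after a 15 N press, so the anvil is on its stop. The top-view comparison showed no changes at the bystanders.

```bash
python3 -c "
from station import ctrl
print(ctrl.finish_job())"
```

```text
the job is handed in; nothing more can be done
None
```

I handed the job in at about 46 s: blue end pressed home first, then the block stood on its blue end and released, then the orange face pressed home and left holding the anvil in (its position did not change after a final 15 N press), with no bystander moved in the top-view check.

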